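# Change over the boards on a rework preheater

## Task

First pull the preheater lever back to idle and leave it there while you change the boards: take the two finished boards off their pins and lay them flat, side by side, in the black tray, and lower every board waiting on the table onto a nest of its own, over both pins and flush. When they are all down, push the lever forward to 60 degrees (the third mark past idle) and let go of everything. Do not disturb the screwdriver, bottle or reel.

Things in the scene. Friction and masses are not known exactly. Their poses are not given: they have to be found in the camera images.
- board1: green circuit board with black finned heat sink, waiting on the table (absent in some runs). 80 mm (x) by 60 (y), 5 thick. Heat sink in its middle: 30 (x) by 26 (y), 5 to 32 mm above the underside (fins to 35); grip its 26 mm width. Through holes on the long centre line: 12 mm diameter at x = -28 mm, 8 mm at x = +28 mm. Origin: centre of underside, z up. 0.12 kg. Any board fits any nest
- board2: green circuit board with black finned heat sink, waiting on the table (absent in some runs). Same shape, size and origin as board1
- board3: green circuit board with black finned heat sink, waiting on the table (absent in some runs). Same shape, size and origin as board1
- finished1: a finished board, same shape, size and origin as board1: one of the two already on the pins of nests at the start
- finished2: the other finished board that is already on a nest at the start, same as finished1
- tray: fixed black open tray, 130 mm (x) by 185 mm (y), 18 mm high, walls 4 mm, empty at the start; two boards fit side by side along y. Origin: centre of its underside
- tray_in (a point): centre of the tray's inner floor (122 mm along x by 177 mm along y), axes as the tray
- lever (a joint): preheater lever angle, rad: 0 = idle, against its stop, leaning 45 degrees to the base's -x (robot) side; grows as it swings to +x; upright at 0.785, end stop 1.571. Stays where left (about 1 N at the ball). Black marks on the white drum under the rod every 20 degrees: a broad one at idle, thin ones at 20, 40, 60 and 80
- lever_ball (a point): centre of the black ball, 25 mm diameter, at the end of the 8 mm steel lever rod, 125 mm from the hinge axis
- lever_hinge (a point): point on the lever's hinge axis, 22 mm above the table, midway along it, in the fixed base (150 by 62 by 22 mm, with a white drum of radius 48 mm, 50 mm wide, about the hinge axis). The hinge axis is this frame's y; z is up
- nest1_seat (a point): centre of the top face of an aluminium nest block (92 mm x by 70 mm y, fixed on the dark bed plate, top 25 mm above the table); a flush board's origin lies here. Two pins 16 mm tall: 10 mm diameter at x = -28 mm, 6 mm at x = +28 mm, straight for 7 mm, then tapered. The board fits one way round only
- nest2_seat (a point): the same for another nest, pins as nest1
- nest3_seat (a point): the same for another nest, pins as nest1
- screwdriver: bystander: screwdriver lying beyond the bed, 170 mm; origin on its underside
- flux: bystander: white flux bottle, 36 mm diameter, 85 mm tall; origin under its centre
- reel: bystander: grey solder reel, 52 mm diameter, 38 mm tall; origin under its centre
There are look-alikes about, which are no part of the job. Leave any purple look-alike of the board1 alone. Leave any orange look-alike of the board3 alone.

How it is judged (in metres and radians):
On the way, in this order (a step that is already met when the one before it is completed fails the run):
1. the lever is at idle, before any loading is finished (value of joint lever below 0.07 rad), for 0.3 s.
2. with the lever still at idle, both finished boards lie in the tray and every waiting board is flush on a nest, released (value of joint lever below 0.07 rad and x of finished1 in the frame of tray_in between -0.055 and 0.055 m and y of finished1 in the frame of tray_in between -0.085 and 0.085 m and z of finished1 in the frame of tray_in between -0.004 and 0.005 m and angle between each of finished1, finished2's own z axis and vertical below 0.08 rad and contact force between the fingers and finished1 below 0.1 N and x of finished2 in the frame of tray_in between -0.055 and 0.055 m and y of finished2 in the frame of tray_in between -0.085 and 0.085 m and z of finished2 in the frame of tray_in between -0.004 and 0.005 m and contact force between the fingers and finished2 below 0.1 N and (distance between board1 and nest1_seat below 0.0035 m or distance between board1 and nest2_seat below 0.0035 m or distance between board1 and nest3_seat below 0.0035 m) and angle between each of board1, board2, board3's own z axis and vertical below 0.04 rad and contact force between the fingers and board1 below 0.1 N and (distance between board2 and nest1_seat below 0.0035 m or distance between board2 and nest2_seat below 0.0035 m or distance between board2 and nest3_seat below 0.0035 m) and contact force between the fingers and board2 below 0.1 N and (distance between board3 and nest1_seat below 0.0035 m or distance between board3 and nest2_seat below 0.0035 m or distance between board3 and nest3_seat below 0.0035 m) and contact force between the fingers and board3 below 0.1 N), for 0.3 s.
3. the lever stands at 60 degrees (value of joint lever between 0.9772 and 1.1172 rad and velocity of joint lever between -0.05 and 0.05 rad/s), for 0.3 s.
At the end, for the whole second after the job is handed in: Both finished boards lie flat (within 4.5 degrees) on the tray's floor; each waiting board rests level on one nest over both pins, its underside centre within 3.5 mm of the nest's seat; the lever stands at 60 degrees, within 4 degrees; all is released and at rest (all of step 3 and x of finished1 in the frame of tray_in between -0.055 and 0.055 m and y of finished1 in the frame of tray_in between -0.085 and 0.085 m and z of finished1 in the frame of tray_in between -0.004 and 0.005 m and angle between each of finished1, finished2's own z axis and vertical below 0.08 rad and contact force between the fingers and finished1 below 0.1 N and x of finished2 in the frame of tray_in between -0.055 and 0.055 m and y of finished2 in the frame of tray_in between -0.085 and 0.085 m and z of finished2 in the frame of tray_in between -0.004 and 0.005 m and contact force between the fingers and finished2 below 0.1 N and (distance between board1 and nest1_seat below 0.0035 m or distance between board1 and nest2_seat below 0.0035 m or distance between board1 and nest3_seat below 0.0035 m) and angle between each of board1, board2, board3's own z axis and vertical below 0.04 rad and contact force between the fingers and board1 below 0.1 N and (distance between board2 and nest1_seat below 0.0035 m or distance between board2 and nest2_seat below 0.0035 m or distance between board2 and nest3_seat below 0.0035 m) and contact force between the fingers and board2 below 0.1 N and (distance between board3 and nest1_seat below 0.0035 m or distance between board3 and nest2_seat below 0.0035 m or distance between board3 and nest3_seat below 0.0035 m) and contact force between the fingers and board3 below 0.1 N and linear speed of each of board1, board2, board3, finished1, finished2 below 0.02 m/s); the robot touches nothing.
It fails at once if the screwdriver is shifted by more than 30 mm (distance of screwdriver from where it was at the start of the episode above 0.03 m).
It fails at once if the flux is shifted by more than 30 mm (distance of flux from where it was at the start of the episode above 0.03 m).
It fails at once if the reel is shifted by more than 30 mm (distance of reel from where it was at the start of the episode above 0.03 m).
Of board1, board2, board3 only 2 to 3 are there at a start; the rules pass over those that are not, and their reading is None.
At some moment in a run one of board1, board2, board3 may be knocked a few centimetres aside while the robot is not near it.
Once in a run the grip may slacken for a moment while it holds something.
It also fails if it takes over 208 s, if anything falls off the work surface, if the arm or the gripper's body presses on something with over 40 N, if the wrist force passes 120 N, or if a joint passes its speed limit or range.

## Robot

A 6-joint arm with a two-finger parallel gripper is mounted at the origin on the work surface. World frame = base frame: x ahead of the robot, y to its left, z up, the work surface at z = 0. Lengths are in m, angles in degrees, forces in N, time in s.
With the tool pointing down it reaches from about 0.375 to 0.9 m from the base axis. Payload 3.1 kg.
Tool frame: the origin (TCP) lies at the very end of the fingers, on their centre line; the grasp point (between the pads) lies 19 mm behind it; z points along the fingers, y is the line along which they close (so a half turn about z gives the same grasp; the last joint's range is limited). The gripper opens to 87 mm and grips with 3 to 60 N. Pads are 19 mm wide; open, the fingers measure 117 mm over their backs; the gripper's body (75 mm by 190 mm) begins 51 mm behind the grasp point.
Start: joints at [-79.67, 30.224, 82.088, -0, 67.689, -10.227], TCP at [0.219, -0.585, 0.199] pointing down, gripper open.
Joint ranges: [-176.69, 176.69], [-43.24, 126.21], [12.49, 139.97], [-82, 262], [0, 151.66], [-163.58, 163.58]. Speed limits (degrees/s): [159.86, 159.86, 180, 180, 180, 180].

## Interface

Orientations are given as a 3x3 rotation matrix whose columns are the frame's x, y, z axes.
In Python, from rig import readout, viewer, ticket gives the robot as it stands.
- The arm moves only by the tool send_rows, never from a script. Its argument "moves" is a list of rows, each a list of 6 numbers: the shift along the tool's x, y, z in units of 250 mm (1.0 is 250 mm), then the turn, a rotation vector about the tool's x, y, z in units of 90 degrees (1.0 is 90 degrees). A call has 1 to 12 rows; each row is the pose to reach, as a shift and turn from the pose commanded when the call began, along the tool's axes at that moment; what a row does not reach only later rows make up. A row lasts 1/10 s, in which the tool goes at most 50 mm and 8.59 degrees, less where a joint would pass 70% of its speed; a pose out of reach is approached as far as the arm can. A call with a number of a shift or a turn outside -1 to 1 is refused whole. A call with a gripper value outside its range is refused whole. "grip" is the opening, from 0 (shut) to 1 (fully open), set as the call begins (left out, the last holds). The fingers move at their own pace and stop on an object; the grip force is fixed at half the most. Time passes only in rows, so rows that repeat a pose let the fingers close. It gives the time, the measured TCP pose, the force, the opening and the grip force at its end, in the units of the state.
- readout.read_state(): the state, without advancing time (a new reading comes with each control period).
- viewer.capture(name): name is "scene" or "top" or "wrist"; returns (picture, depth): 400x640x3 uint8, red, green, blue; 400x640 float32, m along the optical axis (not along the pixel's ray), 0 where there is no reading.
- viewer.camera_info(name): a dict with "fx", "fy", "cx", "cy" (pixels), "R" (3x3) and "t" (3): a world point X has camera coordinates R X + t; the wrist camera has in their place "tool_from_camera" (4x4, takes a point from camera to tool coordinates, whose origin is the TCP and whose axes are the flange's). Camera axes: x right, y down, z forward; pixel columns grow to the right and rows downward; lengths in m; the calibration is good to about 2 mm. A picture is of the moment at which its call begins: read the wrist's pose just before it. camera_info takes no time and is no camera call.
- ticket.hand_in(): hands the job in; it is judged then, once.
The state is a dict: "time_s": time; "joint_positions": joint angles; "qvel": joint speeds; "tau": joint torques, N m; "position": TCP position; "tcp_rot": TCP orientation; "force": force on the tool from outside, world axes, zero at the start; "moment": the same for the moment, N m; "opening": opening from 0.0 (shut) to 1.0 (fully open); "grasp_force": force on a finger pad.
Only numpy, scipy, OpenCV 4.12 (cv2) and the standard library are available. Lean on these libraries where they do the work, as an engineer would, in place of code of your own. Each camera call takes 0.05 s, during which the arm holds its last target. There are 200 camera calls.

## Working session

There is one attempt and no reset: what is moved stays moved. The work goes in short steps, Python scripts to look and compute and a tool call to move; the robot and the scene stay as the last step left them, time stands still between calls to the robot, and variables do not carry over. Pictures are saved under pics/ and viewed, at most 14 in all, crops included, and the job is handed in when it is done.

Besides the shell and the picture viewer there is one more tool, called after ">>>" by a JSON object that holds its "name" and its "arguments", one argument or row to a line. send_rows: Moves the arm, as the interface text tells. Shifts and turns lie within -1 to 1; 1 stands for 250 mm of shift or 90 degrees of turn. Its arguments: {"type":"object","properties":{"moves":{"type":"array"},"grip":{"type":"number"}},"required":["moves"]}

```bash
ls; mkdir -p pics; python3 - <<'E'
from rig import readout, viewer
import cv2,numpy as np
s=readout.read_state()
print(s['time_s'],s['position'],np.round(s['tcp_rot'],3).tolist(),s['opening'])
for n in('scene','top'):
    p,d=viewer.capture(n);cv2.imwrite(f'pics/{n}0.png',cv2.cvtColor(p,cv2.COLOR_RGB2BGR));np.save(f'pics/{n}0.npy',d)
    i=viewer.camera_info(n);print(n,i)
print(viewer.camera_info('wrist'))
E
```

```text
pics
0.0 [ 0.21935676 -0.58442162  0.19806877] [[0.936, 0.351, -0.0], [0.351, -0.936, 0.002], [0.0, -0.002, -1.0]] 0.999364775845715
scene {'fx': 388.8462019994991, 'fy': 388.8462019994991, 'cx': 309.12037775687435, 'cy': 192.10007771514447, 'R': array([[-0.47439812,  0.88026653, -0.0087902 ],
       [ 0.56682153,  0.29780417, -0.76813152],
       [-0.67354271, -0.36938262, -0.64023176]]), 't': array([ 0.2916284 , -0.24131024,  1.41521106])}
top {'fx': 496.49084372637276, 'fy': 496.49084372637276, 'cx': 321.44101744765237, 'cy': 209.59548515731834, 'R': array([[ 0.11422284, -0.99344556,  0.00436516],
       [-0.97054552, -0.11252589, -0.21302421],
       [ 0.21211915,  0.02009565, -0.97703717]]), 't': array([-0.0478651 ,  0.58467164,  1.33526997])}
{'fx': 284.33406964279874, 'fy': 284.33406964279874, 'cx': 318.1323463303762, 'cy': 199.60711538259983, 'tool_from_camera': array([[ 1.23962173e-03, -9.69562796e-01, -2.44839638e-01,
         6.65471348e-02],
       [ 9.99999223e-01,  1.16886462e-03,  4.34296979e-04,
         1.23246785e-04],
       [-1.34893802e-04, -2.44839986e-01,  9.69563491e-01,
        -1.85376671e-01],
       [ 0.00000000e+00,  0.00000000e+00,  0.00000000e+00,
         1.00000000e+00]])}
```

View pics/top0.png

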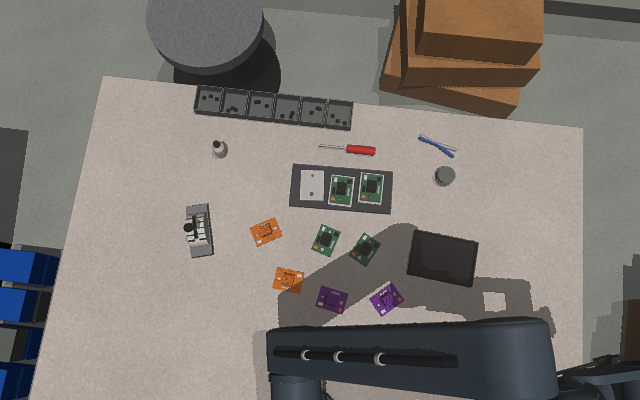

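View pics/scene0.png

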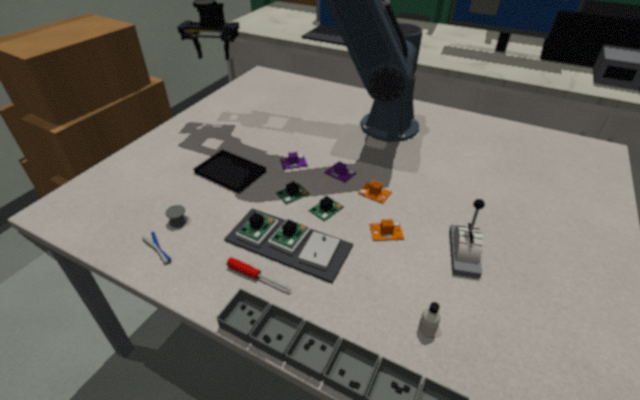

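The top view shows two green boards waiting at (325,240) and (364,249), and two finished ones on nests at (341,190) and (371,187). The free nest is at (312,186), the tray at (443,257) and the lever at (195,230). The orange look-alikes at (266,231) and (288,279) and the purple ones at (332,299) and (386,298) are to be left alone. Next is one enlarged crop to confirm this, plus measurements.

```bash
cat > h.py <<'E'
import numpy as np,cv2
from rig import readout,viewer
from scipy.spatial.transform import Rotation as Ro
def cam(n,s=None):
    i=viewer.camera_info(n);K=np.array([[i['fx'],0,i['cx']],[0,i['fy'],i['cy']],[0,0,1]])
    if n=='wrist':
        T=i['tool_from_camera'];Rw=s['tcp_rot'];R=(Rw@T[:3,:3]).T;c=Rw@T[:3,3]+s['position'];return K,R,-R@c
    return K,i['R'],i['t']
def ray(C,uv,z):
    K,R,t=C;uv=np.atleast_2d(uv).astype(float);c=-R.T@t
    d=(R.T@np.linalg.inv(K)@np.c_[uv,np.ones(len(uv))].T).T
    return c+d*((z-c[2])/d[:,2])[:,None]
def proj(C,X):
    K,R,t=C;q=(K@(R@np.atleast_2d(X).T+t[:,None])).T;return q[:,:2]/q[:,2:]
def shot(n,name):
    s=readout.read_state();p,d=viewer.capture(n)
    cv2.imwrite(f'pics/{name}.png',cv2.cvtColor(p,cv2.COLOR_RGB2BGR));return p,d,cam(n,s),s
def green(p):
    h=cv2.cvtColor(p,cv2.COLOR_RGB2HSV);return cv2.inRange(h,(60,90,30),(90,255,200))
def row(target,yaw_R=None,s=None):
    "row numbers for tool target from measured pose"
    s=s or readout.read_state();R=s['tcp_rot'];d=R.T@(np.array(target)-s['position'])/.25
    r=np.zeros(3) if yaw_R is None else Ro.from_matrix(R.T@yaw_R).as_rotvec()/(np.pi/2)
    return np.round(np.r_[d,r],4)
def down(yaw): # tool z down, tool x at yaw (deg)
    a=np.radians(yaw);c,s=np.cos(a),np.sin(a);return np.array([[c,s,0],[s,-c,0],[0,0,-1.]])
E
python3 - <<'E'
from h import *
p=cv2.cvtColor(cv2.imread('pics/top0.png'),cv2.COLOR_BGR2RGB);C=cam('top')
m=green(p);m=cv2.morphologyEx(m,cv2.MORPH_CLOSE,np.ones((9,9)))
for c in cv2.findContours(m,0,2)[0]:
    if cv2.contourArea(c)<150:continue
    for z in(.005,.03):
        w=ray(C,c[:,0],z)[:,:2];r=cv2.minAreaRect((w*1000).astype(np.float32));print(z,cv2.minAreaRect(c)[0],np.round(r[0],1),np.round(r[1],1),round(r[2],1))
for n,uv,z in(('nestfree',(312,186),.025),('tray',(443,257),.01),('ball',(188,228),.11),('drum',(199,230),.05),('flux',(220,150),0),('sd',(350,149),0),('reel',(445,176),.03)):print(n,ray(C,uv,z)[0].round(3))
a=cv2.resize(cv2.imread('pics/top0.png')[150:320,170:490],None,fx=2.5,fy=2.5,interpolation=2)
cv2.imwrite('pics/c1.png',a[:,:800])
E
```

```text
0.005 (325.4229736328125, 240.24755859375) [510.1  -1.2] [57.3 76.3] 73.3
0.03 (325.4229736328125, 240.24755859375) [506.2  -1.3] [56.3 75. ] 73.3
nestfree [0.662 0.056 0.025]
tray [ 0.5   -0.342  0.01 ]
ball [0.484 0.37  0.11 ]
drum [0.491 0.355 0.05 ]
flux [0.748 0.346 0.   ]
sd [ 0.797 -0.044  0.   ]
reel [ 0.735 -0.328  0.03 ]
```

View pics/c1.png

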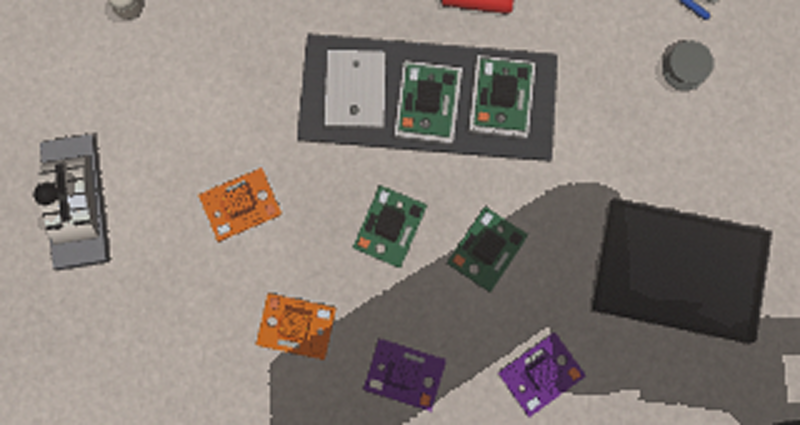

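The crop confirms the green boards at (390,225) and (488,248), with the orange chip (the -x end) toward the robot, as on the finished boards. The free nest's bigger pin at (354,110) is also on the robot side. Next I measure the lever, tray and boards.

```bash
python3 - <<'E'
from h import *
def pts(n):
    d=np.load(f'pics/{n}0.npy');K,R,t=cam(n);v,u=np.nonzero(d>0);z=d[v,u]
    return (np.c_[(u-K[0,2])/K[0,0]*z,(v-K[1,2])/K[1,1]*z,z]-t)@R,np.c_[u,v]
for n in('top','scene'):
    P,_=pts(n)
    L=P[(abs(P[:,0]-.49)<.12)&(abs(P[:,1]-.36)<.09)]
    b=L[(L[:,2]>.012)&(L[:,2]<.03)];r=cv2.minAreaRect((b[:,:2]*1000).astype(np.float32));print(n,'base',len(b),r)
    q=L[L[:,2]>.09];print('high',len(q),q.mean(0).round(4),q.max(0).round(4),q.min(0).round(4))
    q=L[L[:,2]>q[:,2].max()-.02];print('ball',q.mean(0).round(4))
    T=P[(abs(P[:,0]-.5)<.13)&(abs(P[:,1]+.342)<.15)&(P[:,2]>.011)&(P[:,2]<.025)]
    print('tray',len(T),cv2.minAreaRect((T[:,:2]*1000).astype(np.float32)))
    H=P[(P[:,2]>.015)&(P[:,2]<.08)&(P[:,0]>.4)&(P[:,0]<.75)&(abs(P[:,1]+.03)<.17)]
    # heat sinks / clusters
    g=np.zeros((400,400),np.uint8);ij=((H[:,:2]-[.38,-.22])*1000).astype(int);g[ij[:,0],ij[:,1]]=255;g=cv2.dilate(g,np.ones((5,5)))
    k,lab,st,ce=cv2.connectedComponentsWithStats(g)
    for j in range(1,k):
        if st[j,4]>100:
            hh=H[lab[ij[:,0],ij[:,1]]==j];print(st[j,4],(ce[j][::-1]/1000+[.38,-.22]).round(3),'zmax',hh[:,2].max().round(3))
p=cv2.cvtColor(cv2.imread('pics/top0.png'),cv2.COLOR_BGR2RGB);C=cam('top')
h=cv2.cvtColor(p,cv2.COLOR_RGB2HSV);m=cv2.inRange(h,(50,70,15),(95,255,220));m[:165]=0;m[265:]=0;m[:,:290]=0;m[:,395:]=0
m=cv2.morphologyEx(m,cv2.MORPH_CLOSE,np.ones((7,7)))
for c in cv2.findContours(m,0,2)[0]:
    if cv2.contourArea(c)<150:continue
    z=.005 if c[:,0,1].mean()>215 else .03
    w=ray(C,c[:,0],z)[:,:2];r=cv2.minAreaRect((w*1000).astype(np.float32));print(z,np.round(cv2.minAreaRect(c)[0]),np.round(r[0],1),np.round(r[1],1),round(r[2],1))
E
```

```text
top base 529 ((495.8331298828125, 363.4500732421875), (151.07920837402344, 63.15427017211914), 15.880608558654785)
high 74 [0.4806 0.3578 0.1506] [0.4919 0.3721 0.1629] [0.4697 0.3485 0.094 ]
ball [0.4803 0.3578 0.1545]
tray 390 ((464.5399475097656, -318.80120849609375), (225.04356384277344, 201.09889221191406), 84.63201141357422)
975 [ 0.496 -0.117] zmax 0.043
969 [ 0.51  -0.002] zmax 0.042
6914 [ 0.657 -0.031] zmax 0.066
7090 [0.665 0.056] zmax 0.044
6938 [ 0.674 -0.115] zmax 0.066
scene base 580 ((497.0754699707031, 361.3409118652344), (152.42153930664062, 62.3092041015625), 16.76064109802246)
high 168 [0.4872 0.359  0.1362] [0.4943 0.3706 0.1587] [0.4738 0.3466 0.0911]
ball [0.4868 0.3584 0.1502]
tray 380 ((464.1359558105469, -317.33392333984375), (232.16741943359375, 204.57225036621094), 84.03389739990234)
1011 [ 0.498 -0.117] zmax 0.037
1026 [ 0.512 -0.002] zmax 0.038
5473 [ 0.667 -0.026] zmax 0.062
7004 [0.666 0.056] zmax 0.04
5407 [ 0.683 -0.11 ] zmax 0.063
0.005 [325. 240.] [510.2  -1.2] [58.5 78.2] 73.6
0.03 [341. 190.] [658.7 -28.6] [58.5 77.9] 88.9
0.03 [371. 188.] [ 675.6 -114.8] [58.4 78. ] 89.8
```

>>> {"name": "send_rows", "arguments": {
  "moves": [
    [0.92, -0.61, -0.17, 0, 0, 0],
    [0.92, -0.61, -0.17, 0, 0, 0],
    [0.92, -0.61, -0.17, 0, 0, 0],
    [0.92, -0.61, -0.17, 0, 0, 0],
    [0.92, -0.61, -0.17, 0, 0, 0],
    [0.92, -0.61, -0.17, 0, 0, 0],
    [0.92, -0.61, -0.17, 0, 0, 0]
  ],
  "grip": 0
}}

```text
time_s: 0.8
position: [0.383, -0.358, 0.242]
tcp_rot: [[0.935, 0.356, 0.001], [0.356, -0.935, 0.001], [0.001, -0.001, -1.0]]
force: [0.3, -0.3, -0.5]
opening: 0.449
grasp_force: 0.0
```

>>> {"name": "send_rows", "arguments": {
  "moves": [
    [0.7, -0.72, 0, 0, 0, 0],
    [0.7, -0.72, 0, 0, 0, 0],
    [0.7, -0.72, 0, 0, 0, 0],
    [0.7, -0.72, 0, 0, 0, 0],
    [0.7, -0.72, 0, 0, 0, 0],
    [0.7, -0.72, 0, 0, 0, 0],
    [0.7, -0.72, 0, 0, 0, 0]
  ]
}}

```text
time_s: 1.5
position: [0.482, -0.1313, 0.2412]
tcp_rot: [[0.935, 0.354, -0.001], [0.354, -0.935, -0.001], [-0.001, 0.0, -1.0]]
force: [-0.6, -0.6, 0.9]
opening: 0.005
grasp_force: 0.0
```

```bash
python3 - <<'E'
from h import *
p,d,C,s=shot('wrist','w1')
print(s['position'],row([.50,.115,.24]),row([.555,.38,.24],down(16.3)))
E
```

```text
[ 0.48198519 -0.13130651  0.2411878 ] [ 0.4161 -0.9007  0.0043  0.      0.      0.    ] [ 9.9470e-01 -1.8157e+00  3.4000e-03  3.0000e-04  6.0000e-04  4.7600e-02]
```

View pics/w1.png

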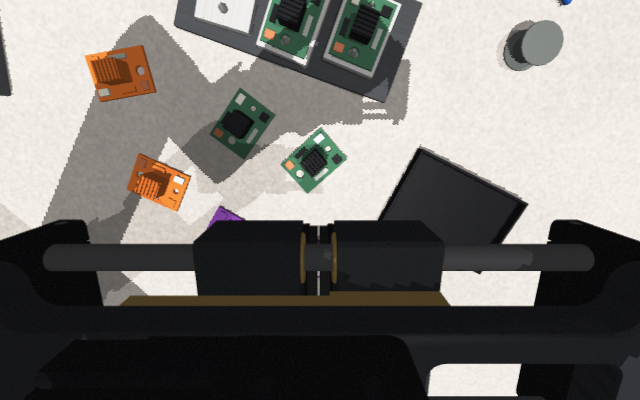

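The wrist view shows both green boards at (243,123) and (314,160), the nests along the top, and the tray at (455,205). I am moving on to the lever.

>>> {"name": "send_rows", "arguments": {
  "moves": [
    [0.42, -0.9, 0, 0, 0, 0],
    [0.42, -0.9, 0, 0, 0, 0],
    [0.42, -0.9, 0, 0, 0, 0],
    [0.42, -0.9, 0, 0, 0, 0],
    [0.42, -0.9, 0, 0, 0, 0],
    [0.42, -0.9, 0, 0, 0, 0]
  ]
}}

```text
time_s: 2.15
position: [0.5016, 0.1188, 0.2415]
tcp_rot: [[0.935, 0.354, 0.0], [0.354, -0.935, 0.002], [0.001, -0.001, -1.0]]
force: [-0.1, -1.3, 0.5]
opening: 0.004
grasp_force: 0.0
```

>>> {"name": "send_rows", "arguments": {
  "moves": [
    [0.58, -0.91, 0, 0, 0, 0.05],
    [0.58, -0.91, 0, 0, 0, 0.05],
    [0.58, -0.91, 0, 0, 0, 0.05],
    [0.58, -0.91, 0, 0, 0, 0.05],
    [0.58, -0.91, 0, 0, 0, 0.05],
    [0.58, -0.91, 0, 0, 0, 0.05],
    [0.58, -0.91, 0, 0, 0, 0.05]
  ]
}}

```text
time_s: 2.85
position: [0.5591, 0.3798, 0.2405]
tcp_rot: [[0.961, 0.277, 0.0], [0.277, -0.961, -0.0], [0.0, 0.0, -1.0]]
force: [0.1, -0.5, 0.2]
opening: 0.007
grasp_force: 0.0
```

```bash
python3 - <<'E'
from h import *
p,d,C,s=shot('wrist','w2')
e=np.array([np.cos(np.radians(16.3)),np.sin(np.radians(16.3)),0]);H=np.array([.4965,.3624,.022])
print(s['position'],row(H+e*.040+[0,0,.098],down(16.3)),row(H-e*.060+[0,0,.073],down(16.3)))
v,u=np.nonzero(d>0);z=d[v,u];K,R,t=C
P=(np.c_[(u-K[0,2])/K[0,0]*z,(v-K[1,2])/K[1,1]*z,z]-t)@R-H
Q=np.c_[P[:,:2]@e[:2],P[:,:2]@[-e[1],e[0]],P[:,2]]
k=(abs(Q[:,0])<.13)&(abs(Q[:,1])<.05)&(Q[:,2]>.06)&(Q[:,2]<.15);q=Q[k];print(k.sum(),q.mean(0),q.min(0),q.max(0))
E
```

```text
[0.55910569 0.37978811 0.2405275 ] [-0.0951 -0.0101  0.4822  0.0009  0.0007 -0.0035] [-0.495  -0.008   0.5827  0.0009  0.0007 -0.0035]<stdin>:8: RuntimeWarning: Mean of empty slice.
  ret = um.true_divide(
Traceback (most recent call last):
ValueError: zero-size array to reduction operation minimum which has no identity
```

View pics/w2.png

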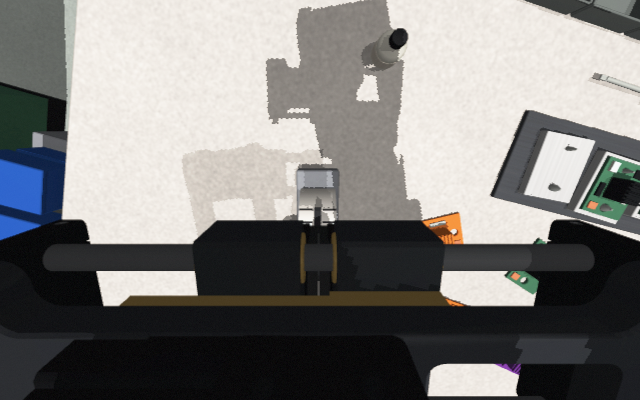

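The base's far end and drum are at (317,195), in line with the fingers, and the ball is hidden behind the fingers. I lower on its far side, then push back.

>>> {"name": "send_rows", "arguments": {
  "moves": [
    [0, 0, 0.2, 0, 0, 0],
    [-0.05, -0.01, 0.4, 0, 0, 0],
    [-0.08, -0.01, 0.48, 0, 0, 0],
    [-0.08, -0.01, 0.48, 0, 0, 0],
    [-0.08, -0.01, 0.48, 0, 0, 0]
  ]
}}

```text
time_s: 3.4
position: [0.5388, 0.3747, 0.1223]
tcp_rot: [[0.962, 0.274, 0.001], [0.274, -0.962, -0.0], [0.001, 0.0, -1.0]]
force: [-0.2, -0.3, 0.1]
opening: 0.001
grasp_force: 0.0
```

>>> {"name": "send_rows", "arguments": {
  "moves": [
    [-0.06, 0, 0, 0, 0, 0],
    [-0.1, 0, 0, 0, 0, 0],
    [-0.14, 0, 0.02, 0, 0, 0],
    [-0.18, 0, 0.03, 0, 0, 0],
    [-0.22, 0, 0.04, 0, 0, 0],
    [-0.26, 0, 0.06, 0, 0, 0],
    [-0.3, 0, 0.08, 0, 0, 0],
    [-0.34, 0, 0.1, 0, 0, 0],
    [-0.36, 0, 0.1, 0, 0, 0],
    [-0.38, 0, 0.1, 0, 0, 0]
  ]
}}

```text
time_s: 4.4
position: [0.4457, 0.3503, 0.0962]
tcp_rot: [[0.961, 0.277, 0.0], [0.277, -0.961, -0.0], [0.0, 0.0, -1.0]]
force: [2.5, -0.1, -1.1]
opening: 0.007
grasp_force: 0.8
```

>>> {"name": "send_rows", "arguments": {
  "moves": [
    [-0.02, 0, 0, 0, 0, 0],
    [-0.04, 0, 0.01, 0, 0, 0],
    [-0.05, 0, 0.01, 0, 0, 0],
    [-0.06, 0, 0.01, 0, 0, 0],
    [-0.07, 0, 0.01, 0, 0, 0],
    [-0.07, 0, 0.01, 0, 0, 0]
  ]
}}

```text
time_s: 5.0
position: [0.4286, 0.3455, 0.0941]
tcp_rot: [[0.961, 0.277, -0.001], [0.277, -0.961, -0.0], [-0.001, -0.0, -1.0]]
force: [0.9, 0.4, 0.6]
opening: 0.004
grasp_force: 0.1
```

>>> {"name": "send_rows", "arguments": {
  "moves": [
    [-0.01, 0, 0, 0, 0, 0],
    [-0.02, 0, 0, 0, 0, 0],
    [-0.025, 0, 0, 0, 0, 0],
    [-0.03, 0, 0, 0, 0, 0],
    [-0.03, 0, 0, 0, 0, 0]
  ]
}}

```text
time_s: 5.5
position: [0.4262, 0.3451, 0.0956]
tcp_rot: [[0.961, 0.277, 0.009], [0.277, -0.961, 0.004], [0.01, -0.001, -1.0]]
force: [6.4, 1.0, 2.4]
opening: 0.0
grasp_force: 3.0
```

```bash
cat > lev.py <<'E'
from h import *
e=np.array([np.cos(np.radians(16.3)),np.sin(np.radians(16.3)),0]);H=np.array([.4965,.3624,.022])
def lever():
  for n in('scene','top'):
    p,d,C,s=shot(n,'lv_'+n);K,R,t=C;v,u=np.nonzero(d>0);z=d[v,u]
    P=(np.c_[(u-K[0,2])/K[0,0]*z,(v-K[1,2])/K[1,1]*z,z]-t)@R-H
    Q=np.c_[P[:,:2]@e[:2],P[:,:2]@[-e[1],e[0]],P[:,2]];r=np.hypot(Q[:,0],Q[:,2])
    k=(abs(Q[:,1])<.025)&(r>.112)&(r<.145)&(Q[:,2]>.03);q=Q[k]
    dark=p[v[k],u[k]].max(1)<60
    print(n,k.sum(),dark.sum(),'ang',np.degrees(np.arctan2(q[dark,0],q[dark,2])).mean()+45,q[dark].mean(0) if dark.any() else'')
if __name__=='__main__': lever()
E
python3 - <<'E'
from lev import *
s=readout.read_state();print(s['position'],(s['position']-H)@e,s['force']);lever()
E
```

```text
[0.42619983 0.34508972 0.09557572] -0.07233289083852858 [6.40294677 0.95875917 2.40723039]
scene 162 132 ang 12.555494367109908 [-0.06862233 -0.00148798  0.10889375]
top 7 7 ang -2.0378178305230534 [-0.0985315   0.00112579  0.09188761]
```

The force has risen to 6.4 N against the stop, so the lever is at idle. I retreat and go to view the nests.

>>> {"name": "send_rows", "arguments": {
  "moves": [
    [0.08, 0, 0, 0, 0, 0],
    [0.12, 0, -0.2, 0, 0, 0],
    [0.16, 0, -0.4, 0, 0, 0],
    [0.2, 0, -0.6, 0, 0, 0],
    [0.4, 0.2, -0.6, 0, 0, -0.09],
    [0.4, 0.4, -0.6, 0, 0, -0.18],
    [0.4, 0.6, -0.6, 0, 0, -0.18],
    [0.4, 0.8, -0.6, 0, 0, -0.18],
    [0.4, 1, -0.6, 0, 0, -0.18],
    [0.4, 1, -0.6, 0, 0, -0.18]
  ],
  "grip": 0.55
}}

```text
time_s: 6.6
position: [0.5873, 0.1265, 0.2435]
tcp_rot: [[0.848, 0.53, -0.002], [0.53, -0.848, -0.001], [-0.002, 0.0, -1.0]]
force: [0.7, 0.4, -0.4]
opening: 0.546
grasp_force: 0.0
```

```bash
python3 - <<'E'
from lev import *
s=readout.read_state();print(s['position'],np.round(s['tcp_rot'],3).tolist(),row([.60,-.03,.24],down(0)));lever()
E
```

```text
[0.58728352 0.12653544 0.2435387 ] [[0.848, 0.53, -0.002], [0.53, -0.848, -0.001], [-0.002, 0.0, -1.0]] [-2.887e-01  5.579e-01  1.500e-02  5.000e-04  1.500e-03  3.556e-01]
scene 89 51 ang 3.7189527125366126 [-0.08214868 -0.00149468  0.09355144]
top 52 50 ang 3.0795737010540307 [-0.08869727  0.00305097  0.09865601]
```

>>> {"name": "send_rows", "arguments": {
  "moves": [
    [-0.29, 0.56, 0, 0, 0, 0.09],
    [-0.29, 0.56, 0, 0, 0, 0.18],
    [-0.29, 0.56, 0, 0, 0, 0.27],
    [-0.29, 0.56, 0, 0, 0, 0.355],
    [-0.29, 0.56, 0, 0, 0, 0.355],
    [-0.29, 0.56, 0, 0, 0, 0.355]
  ]
}}

```text
time_s: 7.3
position: [0.5998, -0.024, 0.2438]
tcp_rot: [[1.0, 0.01, -0.001], [0.01, -1.0, 0.002], [-0.001, -0.002, -1.0]]
force: [-0.1, 0.2, -0.1]
opening: 0.551
grasp_force: 0.0
```

```bash
python3 - <<'E'
from lev import *
from scipy.optimize import least_squares
for n in('scene','top'):
    p,d,C,s=shot(n,'lv_'+n);K,R,t=C;v,u=np.nonzero(d>0);z=d[v,u]
    P=(np.c_[(u-K[0,2])/K[0,0]*z,(v-K[1,2])/K[1,1]*z,z]-t)@R-H
    Q=np.c_[P[:,:2]@e[:2],P[:,:2]@[-e[1],e[0]],P[:,2]]
    k=(np.linalg.norm(Q-[-.088,0,.088],axis=1)<.022);q=Q[k]
    # 1-param: ball angle on the arc (sphere radius 12.5)
    f=lambda x:np.linalg.norm(q-[.125*np.sin(x[0]),x[1],.125*np.cos(x[0])],axis=1)-.0125
    r=least_squares(f,[-.7,0],loss='soft_l1',f_scale=.002);print(n,k.sum(),np.degrees(r.x[0])+45,r.x[1])
p,d,C,s=shot('wrist','w3');print(s['position'],np.round(s['tcp_rot'],3).tolist())
E
```

```text
scene 102 -0.5417853160710351 0.001467875433106029
top 20 0.35220308761186203 0.0025134961105891737
[ 0.60003141 -0.02374094  0.24394216] [[1.0, 0.01, -0.001], [0.01, -1.0, 0.001], [-0.001, -0.001, -1.0]]
```

View pics/w3.png

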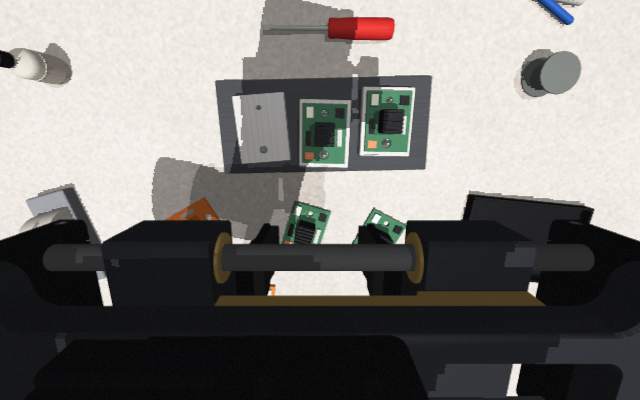

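The lever is at 0°. The finished boards show at (324,133) and (387,121), and the free nest with its pins at (258,107) and (264,149). I measure the boards from this picture.

```bash
cat >> h.py <<'E'
def boards(p,C,z,amin=700,vmax=235):
    "green board outlines on plane z: centre, size, yaw of long axis (-90..90), orange-chip side"
    h=cv2.cvtColor(p,cv2.COLOR_RGB2HSV);m=cv2.inRange(h,(50,60,15),(95,255,230))
    m=cv2.morphologyEx(m,cv2.MORPH_CLOSE,cv2.getStructuringElement(2,(9,9)));m[vmax:]=0
    m=cv2.morphologyEx(m,cv2.MORPH_OPEN,np.ones((5,5)))
    om=cv2.inRange(h,(3,130,90),(20,255,255));out=[]
    for c in cv2.findContours(m,0,1)[0]:
        if cv2.contourArea(c)<amin:continue
        w=ray(C,c[:,0],z)[:,:2];r=cv2.minAreaRect((w*1000).astype(np.float32));(a,b),an=r[1],r[2]
        if b>a:an+=90
        an=(an+90)%180-90;q=np.zeros_like(om);cv2.drawContours(q,[c],-1,255,-1);v,u=np.nonzero(q&om);side=None
        if len(u):
            o=ray(C,np.c_[u,v],z)[:,:2].mean(0)*1000-r[0];side=float(o@[np.cos(np.radians(an)),np.sin(np.radians(an))])
        out.append((np.round(r[0],1),np.round(sorted(r[1]),1),round(an,1),side,c[:,0].mean(0).round(),int(c[:,0,1].max())))
    return out
E
python3 - <<'E'
from h import *
p=cv2.cvtColor(cv2.imread('pics/w3.png'),cv2.COLOR_BGR2RGB);s=readout.read_state();C=cam('wrist',s)
for z in(.03,.005):
    for b in boards(p,C,z):print(z,*b)
def hov(x,y,yaw,z):
    a=np.radians(yaw);print('hover',row([x-.08*np.cos(a),y-.08*np.sin(a),z],down(yaw)))
b=[b for b in boards(p,C,.03) if b[4][0]>360 and b[4][1]<150][0]
hov(*(b[0]/1000),b[2],.125)
E
```

```text
0.03 [530.9  -8.1] [53.3 54.8] 73.6 None [306. 220.] 234
0.03 [658.8 -31. ] [58.9 79.1] -1.1 -30.317288665006345 [324. 133.] 163
0.03 [ 675.6 -116.7] [59.7 78.4] 0.6 None [388. 119.] 151
0.005 [522.3  -7.1] [56.6 58.2] 73.6 None [306. 220.] 234
0.005 [658.3 -31.5] [62.6 84.1] -1.1 -32.215116248961294 [324. 133.] 163
0.005 [ 676.2 -122.5] [63.4 83.3] 0.6 None [388. 119.] 151
hover [-2.150e-02  3.746e-01  4.758e-01 -4.000e-04  3.000e-04 -6.000e-04]
```

>>> {"name": "send_rows", "arguments": {
  "moves": [
    [-0.02, 0.2, 0.15, 0, 0, 0],
    [-0.02, 0.37, 0.3, 0, 0, 0],
    [-0.02, 0.37, 0.47, 0, 0, 0],
    [-0.02, 0.37, 0.47, 0, 0, 0],
    [-0.02, 0.37, 0.47, 0, 0, 0]
  ]
}}

```text
time_s: 7.95
position: [0.5949, -0.1172, 0.1253]
tcp_rot: [[1.0, 0.006, -0.004], [0.006, -1.0, 0.002], [-0.004, -0.002, -1.0]]
force: [0.9, 0.2, 0.5]
opening: 0.55
grasp_force: 0.0
```

```bash
cat > meas.py <<'E'
import sys
from h import *
z=float(sys.argv[1]);g=sys.argv[2] # underside z; picture name
p,d,C,s=shot('wrist',g);print(s['time_s'],s['position'].round(4),'yaw',np.degrees(np.arctan2(s['tcp_rot'][1,0],s['tcp_rot'][0,0])).round(2))
for b in boards(p,C,z+.005):
    print(*b);a=np.radians(b[2]);c=b[0]/1000
    for zz in(z+.09,z+.008):print('   row to z',round(zz,3),row([*c,zz],down(b[2]),s))
E
python3 meas.py .025 m1
```

```text
7.95 [ 0.5949 -0.1172  0.1253] yaw 0.37
[658.5 -31.4] [59.6 79.4] -0.9 -27.548130507982464 [230. 128.] 171
   row to z 0.115 [ 0.2567 -0.3413  0.0409 -0.0014  0.0026  0.0141]
   row to z 0.033 [ 0.258  -0.3406  0.3689 -0.0014  0.0026  0.0141]
[ 675.5 -117. ] [59.5 78.5] 0.4 None [318. 103.] 154
   row to z 0.115 [ 0.3225  0.0015  0.0399 -0.0014  0.0025 -0.0004]
   row to z 0.033 [ 0.3238  0.0022  0.3679 -0.0014  0.0025 -0.0004]
```

View pics/m1.png

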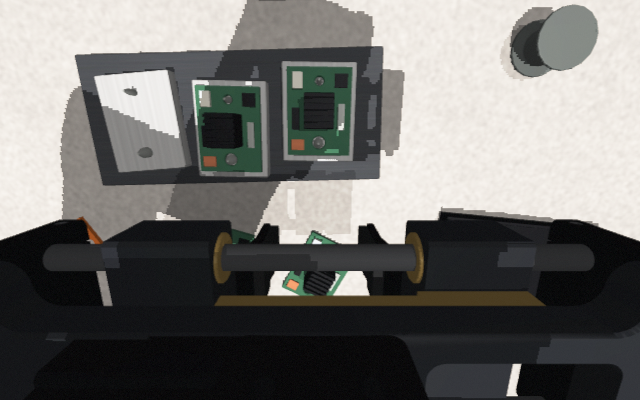

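The board at (318,103) is seated on its pins and the measurements agree between views: (675.5, −117.0) mm, yaw 0.4°. I grasp it.

>>> {"name": "send_rows", "arguments": {
  "moves": [
    [0.16, 0, 0.02, 0, 0.003, 0],
    [0.323, 0.002, 0.04, 0, 0.003, 0],
    [0.323, 0.002, 0.04, 0, 0.003, 0],
    [0.323, 0.002, 0.15, 0, 0.003, 0],
    [0.323, 0.002, 0.25, 0, 0.003, 0],
    [0.323, 0.002, 0.33, 0, 0.003, 0],
    [0.323, 0.002, 0.367, 0, 0.003, 0],
    [0.323, 0.002, 0.367, 0, 0.003, 0],
    [0.323, 0.002, 0.367, 0, 0.003, 0]
  ]
}}

```text
time_s: 8.9
position: [0.678, -0.1185, 0.0368]
tcp_rot: [[1.0, 0.006, 0.008], [0.006, -1.0, -0.001], [0.008, 0.001, -1.0]]
force: [-0.6, 0.8, 0.2]
opening: 0.554
grasp_force: 0.0
```

>>> {"name": "send_rows", "arguments": {
  "moves": [
    [0, 0, 0, 0, 0, 0],
    [0, 0, 0, 0, 0, 0],
    [0, 0, 0, 0, 0, 0],
    [0, 0, 0, 0, 0, 0],
    [0, 0, 0, 0, 0, 0],
    [0, 0, 0, 0, 0, 0]
  ],
  "grip": 0.1
}}

```text
time_s: 9.5
position: [0.6768, -0.1188, 0.0347]
tcp_rot: [[1.0, 0.005, 0.005], [0.005, -1.0, 0.0], [0.005, -0.0, -1.0]]
force: [-0.4, 0.6, 0.4]
opening: 0.133
grasp_force: 0.0
```

```bash
python3 - <<'E'
from h import *
s=readout.read_state();print(s['opening'],s['grasp_force'],s['position'],s['time_s'])
p,d,C,s=shot('scene','g0');q,_,_,_=shot('wrist','g0w')
b=cv2.imread('pics/g0.png')[160:320,190:390];a=cv2.resize(b,None,fx=2.5,fy=2.5);w=cv2.resize(cv2.imread('pics/g0w.png')[:,140:500],None,fx=.8,fy=1.0)
cv2.imwrite('pics/g0c.png',np.hstack([a,w[:400]]))
E
```

```text
0.13282842167117764 0.0 [ 0.67676942 -0.11881807  0.03474634] 9.5
```

View pics/g0c.png

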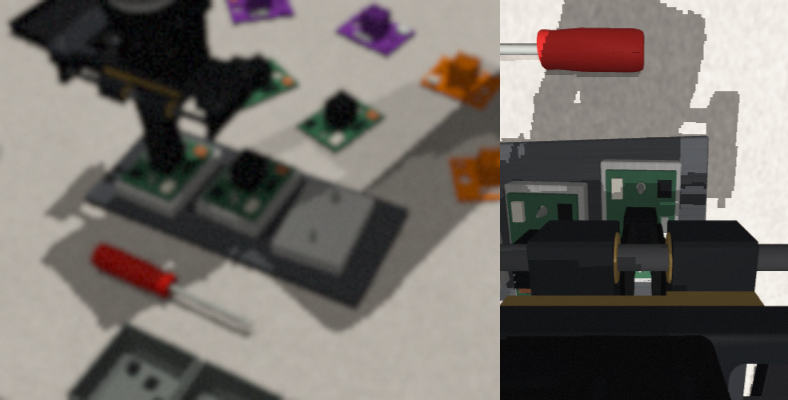

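>>> {"name": "send_rows", "arguments": {
  "moves": [
    [0, 0, 0, 0, 0, 0],
    [0, 0, 0, 0, 0, 0],
    [0, 0, 0, 0, 0, 0],
    [0, 0, 0, 0, 0, 0]
  ],
  "grip": 0
}}

```text
time_s: 10.0
position: [0.6768, -0.1187, 0.0348]
tcp_rot: [[1.0, 0.005, 0.005], [0.005, -1.0, 0.0], [0.005, -0.0, -1.0]]
force: [0.3, -0.4, -0.5]
opening: 0.006
grasp_force: 0.0
```

The gripper shut fully with nothing between the fingers, so I check where the heat sink really is with depth points before moving further.

```bash
python3 - <<'E'
from h import *
for n in('wrist','scene','top'):
    p,d,C,s=shot(n,'q'+n);K,R,t=C;v,u=np.nonzero(d>0);z=d[v,u]
    P=(np.c_[(u-K[0,2])/K[0,0]*z,(v-K[1,2])/K[1,1]*z,z]-t)@R
    for nm,c in(('held',(.6755,-.117)),('nb',(.6585,-.0314))):
        k=(abs(P[:,0]-c[0])<.045)&(abs(P[:,1]-c[1])<.035)
        for lo,hi in((.022,.036),(.036,.05),(.05,.07),(.07,.1)):
            q=P[k&(P[:,2]>lo)&(P[:,2]<hi)]
            if len(q)>5:print(n,nm,lo,len(q),q.min(0).round(3),q.max(0).round(3))
s=readout.read_state();print(s['joint_positions'],s['position'],s['opening'],viewer.camera_info('wrist').keys())
E
python3 - <<'E'
import cv2
a=cv2.imread('pics/qwrist.png')[60:320,200:440]
cv2.imwrite('pics/qc.png',cv2.resize(a,None,fx=2.3,fy=2.3))
E
```

```text
wrist held 0.022 5153 [ 0.679 -0.152  0.022] [ 0.72  -0.082  0.036]
wrist held 0.036 267 [ 0.69  -0.13   0.036] [ 0.705 -0.105  0.05 ]
wrist held 0.05 558 [ 0.686 -0.13   0.05 ] [ 0.691 -0.104  0.07 ]
wrist held 0.07 318 [ 0.684 -0.127  0.07 ] [ 0.688 -0.111  0.088]
wrist nb 0.022 4361 [ 0.617 -0.066  0.023] [0.703 0.003 0.036]
wrist nb 0.036 305 [ 0.629 -0.04   0.036] [ 0.688 -0.018  0.05 ]
wrist nb 0.05 822 [ 0.644 -0.043  0.05 ] [ 0.674 -0.018  0.062]
scene held 0.022 493 [ 0.631 -0.151  0.022] [ 0.72  -0.082  0.036]
scene held 0.036 73 [ 0.645 -0.129  0.036] [ 0.711 -0.098  0.049]
scene held 0.05 105 [ 0.663 -0.129  0.05 ] [ 0.692 -0.102  0.07 ]
scene held 0.07 104 [ 0.665 -0.13   0.07 ] [ 0.69  -0.103  0.1  ]
scene nb 0.022 530 [ 0.614 -0.066  0.022] [0.703 0.003 0.036]
scene nb 0.036 62 [ 0.643 -0.044  0.036] [ 0.693 -0.007  0.05 ]
scene nb 0.05 131 [ 0.645 -0.043  0.05 ] [ 0.675 -0.016  0.063]
top nb 0.022 42 [ 0.681 -0.019  0.023] [0.703 0.004 0.036]
[-19.28984005  45.94924574  79.31261657   0.11089955  54.48733324
  70.33744413] [ 0.67678615 -0.11872106  0.03477605] 0.005356008067713677 dict_keys(['fx', 'fy', 'cx', 'cy', 'tool_from_camera'])
```

View pics/qc.png

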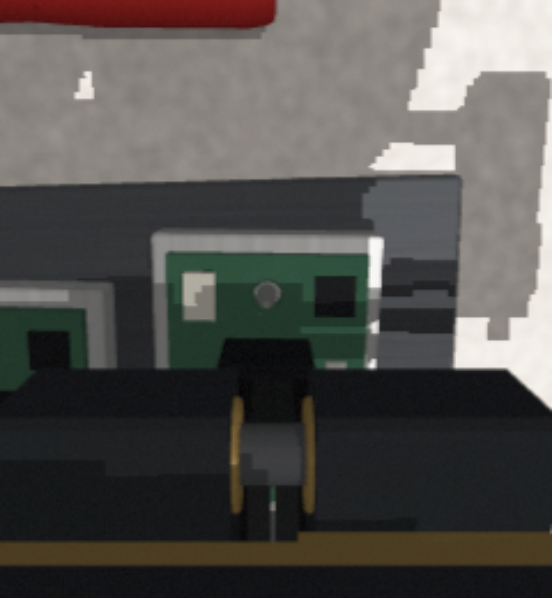

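Depth puts the heat sink's front face at x = 0.6905, y −0.130 to −0.104. That is right where the shut fingers should be, so something doesn't add up. I raise the tool and measure where the finger ends really are.

>>> {"name": "send_rows", "arguments": {
  "moves": [
    [0, 0, -0.1, 0, 0, 0],
    [0, 0, -0.25, 0, 0, 0],
    [0, 0, -0.4, 0, 0, 0],
    [0, 0, -0.4, 0, 0, 0],
    [0, 0, -0.4, 0, 0, 0]
  ]
}}

```text
time_s: 10.65
position: [0.6769, -0.1189, 0.1361]
tcp_rot: [[1.0, 0.005, 0.007], [0.005, -1.0, -0.001], [0.007, 0.001, -1.0]]
force: [0.4, 0.2, -1.2]
opening: 0.005
grasp_force: 0.0
```

```bash
python3 - <<'E'
from h import *
s=readout.read_state();print(s['position'],s['opening'])
for n in('scene','wrist'):
    p,d,C,s=shot(n,'r'+n);K,R,t=C;v,u=np.nonzero(d>0);z=d[v,u]
    P=(np.c_[(u-K[0,2])/K[0,0]*z,(v-K[1,2])/K[1,1]*z,z]-t)@R
    k=(abs(P[:,0]-.677)<.03)&(abs(P[:,1]+.1187)<.05)
    for a in np.arange(.02,.26,.01):
        q=P[k&(P[:,2]>=a)&(P[:,2]<a+.01)]
        if len(q)>3:print(n,a.round(2),len(q),q.min(0).round(3)[:2],q.max(0).round(3)[:2])
cv2.imwrite('pics/rc.png',np.hstack([cv2.resize(cv2.imread('pics/rscene.png')[120:280,180:340],(400,400)),cv2.resize(cv2.imread('pics/rwrist.png')[60:320,190:450],(400,400))]))
E
```

```text
[ 0.67694657 -0.11889337  0.13614169] 0.005343623351858766
scene 0.02 199 [ 0.648 -0.152] [ 0.707 -0.08 ]
scene 0.03 152 [ 0.647 -0.146] [ 0.707 -0.085]
scene 0.04 43 [ 0.662 -0.131] [ 0.706 -0.102]
scene 0.05 98 [ 0.661 -0.129] [ 0.693 -0.103]
scene 0.06 28 [ 0.663 -0.128] [ 0.69  -0.103]
scene 0.16 42 [ 0.667 -0.126] [ 0.689 -0.108]
scene 0.17 43 [ 0.665 -0.127] [ 0.689 -0.108]
scene 0.18 43 [ 0.666 -0.129] [ 0.689 -0.107]
scene 0.19 49 [ 0.668 -0.131] [ 0.691 -0.104]
scene 0.2 42 [ 0.67  -0.133] [ 0.69  -0.103]
scene 0.22 5 [ 0.668 -0.089] [ 0.683 -0.089]
scene 0.23 15 [ 0.671 -0.124] [ 0.706 -0.084]
scene 0.24 45 [ 0.686 -0.168] [ 0.707 -0.069]
scene 0.25 132 [ 0.694 -0.15 ] [ 0.707 -0.069]
wrist 0.02 1584 [ 0.647 -0.152] [ 0.707 -0.082]
wrist 0.03 1159 [ 0.647 -0.147] [ 0.707 -0.088]
wrist 0.04 60 [ 0.647 -0.13 ] [ 0.703 -0.105]
wrist 0.05 605 [ 0.662 -0.13 ] [ 0.691 -0.105]
wrist 0.06 240 [ 0.662 -0.13 ] [ 0.689 -0.105]
wrist 0.15 36 [ 0.685 -0.128] [ 0.687 -0.11 ]
wrist 0.16 184 [ 0.685 -0.127] [ 0.687 -0.11 ]
wrist 0.17 183 [ 0.684 -0.127] [ 0.687 -0.111]
wrist 0.18 127 [ 0.684 -0.125] [ 0.687 -0.112]
wrist 0.2 580 [ 0.669 -0.124] [ 0.682 -0.114]
wrist 0.21 57 [ 0.672 -0.124] [ 0.687 -0.114]
wrist 0.22 28 [ 0.678 -0.124] [ 0.688 -0.114]
wrist 0.23 107 [ 0.649 -0.169] [ 0.694 -0.114]
wrist 0.24 2557 [ 0.65  -0.169] [ 0.707 -0.069]
wrist 0.25 9855 [ 0.664 -0.164] [ 0.707 -0.069]
```

View pics/rc.png

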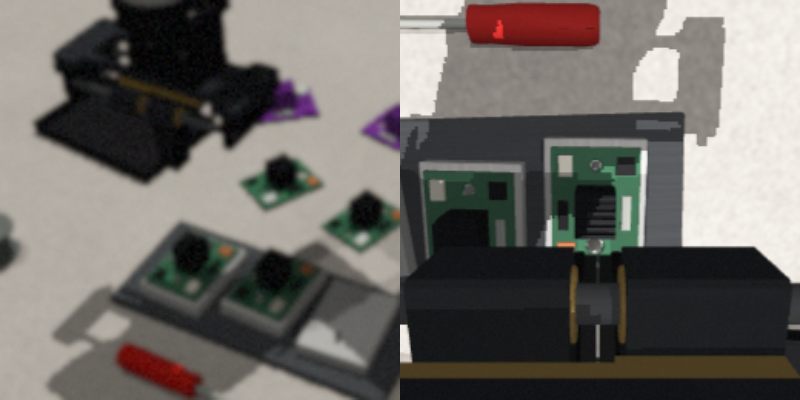

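The finger ends sit near z ≈ 0.158 with the TCP reading 0.136, so they are about 22 mm short of the stated TCP and had closed above the heat sink. I check the open-finger length too, using the start picture.

```bash
python3 - <<'E'
from h import *
d=np.load('pics/scene0.npy');K,R,t=cam('scene');v,u=np.nonzero(d>0);z=d[v,u]
P=(np.c_[(u-K[0,2])/K[0,0]*z,(v-K[1,2])/K[1,1]*z,z]-t)@R-[.2194,-.5844,0]
Rw=down(20.6);Q=P@Rw
k=(abs(Q[:,0])<.02)&(abs(Q[:,1])<.07)
for a in np.arange(.15,.32,.01):
    q=Q[k&(P[:,2]>=a)&(P[:,2]<a+.01)]
    if len(q):print(a.round(2),len(q),q.min(0)[:2].round(3),q.max(0)[:2].round(3))
s=readout.read_state();R=s['tcp_rot'];T=viewer.camera_info('wrist')['tool_from_camera']
p,dd,C,s=shot('wrist','rw2');v,u=np.nonzero(dd>0);z=dd[v,u];K=C[0]
X=np.c_[(u-K[0,2])/K[0,0]*z,(v-K[1,2])/K[1,1]*z,z]@T[:3,:3].T+T[:3,3]
k=(abs(X[:,0])<.012)&(abs(X[:,1])<.02)&(X[:,2]>-.08)&(X[:,2]<.01)
print(np.sort(X[k,2])[-20:].round(4))
print(row([.6755,-.117,.10],down(.4)),row([.6755,-.117,.015],down(.4)))
E
```

```text
0.22 24 [-0.009 -0.055] [0.014 0.05 ]
0.23 31 [-0.011 -0.055] [0.014 0.051]
0.24 28 [-0.011 -0.056] [0.016 0.051]
0.25 28 [-0.012 -0.057] [0.016 0.053]
0.26 41 [-0.01  -0.059] [0.015 0.055]
0.27 34 [-0.011 -0.062] [0.017 0.059]
0.28 24 [-0.011 -0.062] [0.018 0.06 ]
0.29 4 [-0.017  0.047] [0.013 0.048]
0.3 12 [-0.019  0.045] [0.015 0.049]
0.31 19 [-0.002 -0.07 ] [0.02  0.055]
[-0.0242 -0.0242 -0.0242 -0.0242 -0.0241 -0.024  -0.024  -0.0239 -0.0239
 -0.0239 -0.0237 -0.0237 -0.0235 -0.0234 -0.0232 -0.0232 -0.0231 -0.023
 -0.023  -0.0229]
[ 0.002  -0.0049  0.132  -0.0008 -0.0008 -0.001 ] [ 0.0016 -0.0045  0.472  -0.0008 -0.0008 -0.001 ]
```

>>> {"name": "send_rows", "arguments": {
  "moves": [
    [0, -0.004, 0.05, 0, 0, 0],
    [0, -0.004, 0.1, 0, 0, 0],
    [0, -0.004, 0.1, 0, 0, 0],
    [0, -0.004, 0.1, 0, 0, 0],
    [0, -0.004, 0.2, 0, 0, 0],
    [0, -0.004, 0.3, 0, 0, 0],
    [0, -0.004, 0.4, 0, 0, 0],
    [0, -0.004, 0.45, 0, 0, 0],
    [0, -0.004, 0.475, 0, 0, 0],
    [0, -0.004, 0.475, 0, 0, 0],
    [0, -0.004, 0.475, 0, 0, 0]
  ],
  "grip": 0.55
}}

```text
time_s: 11.9
position: [0.6779, -0.1181, 0.0172]
tcp_rot: [[1.0, 0.005, 0.007], [0.005, -1.0, -0.001], [0.007, 0.001, -1.0]]
force: [-0.1, -0.8, 0.4]
opening: 0.549
grasp_force: 0.0
```

>>> {"name": "send_rows", "arguments": {
  "moves": [
    [0, 0, 0, 0, 0, 0],
    [0, 0, 0, 0, 0, 0],
    [0, 0, 0, 0, 0, 0],
    [0, 0, 0, 0, 0, 0],
    [0, 0, 0, 0, 0, 0],
    [0, 0, 0, 0, 0, 0]
  ],
  "grip": 0
}}

```text
time_s: 12.5
position: [0.6772, -0.1175, 0.0166]
tcp_rot: [[1.0, 0.005, 0.005], [0.005, -1.0, 0.0], [0.005, -0.0, -1.0]]
force: [-0.3, 1.6, 4.1]
opening: 0.295
grasp_force: 30.0
```

>>> {"name": "send_rows", "arguments": {
  "moves": [
    [0, 0, -0.03, 0, 0, 0],
    [0, 0, -0.08, 0, 0, 0],
    [0, 0, -0.15, 0, 0, 0],
    [0, 0, -0.3, 0, 0, 0],
    [0, 0, -0.48, 0, 0, 0],
    [0, 0, -0.48, 0, 0, 0]
  ]
}}

```text
time_s: 13.1
position: [0.6815, -0.1198, 0.1445]
tcp_rot: [[1.0, 0.006, 0.019], [0.006, -1.0, -0.006], [0.019, 0.006, -1.0]]
force: [1.4, -0.6, -0.8]
opening: 0.294
grasp_force: 30.0
```

```bash
python3 - <<'E'
from h import *
p=cv2.cvtColor(cv2.imread('pics/top0.png'),cv2.COLOR_BGR2RGB);C=cam('top')
m=(p.max(2)<62).astype(np.uint8)*255;m[:215]=0;m[300:]=0;m[:,:400]=0;m[:,490:]=0
m=cv2.morphologyEx(m,cv2.MORPH_OPEN,np.ones((5,5)))
c=max(cv2.findContours(m,0,2)[0],key=cv2.contourArea)
for z in(.0,.018):print(cv2.minAreaRect((ray(C,c[:,0],z)[:,:2]*1000).astype(np.float32)),cv2.boundingRect(c))
d=np.load('pics/top0.npy');K,R,t=C;v,u=np.nonzero(d>0);z=d[v,u]
P=(np.c_[(u-K[0,2])/K[0,0]*z,(v-K[1,2])/K[1,1]*z,z]-t)@R
k=m[v,u]>0;print(np.percentile(P[k,2],[5,50,95]).round(4))
s=readout.read_state();print(s['position'],s['opening'],s['grasp_force'],s['time_s'])
p,dd,C,s=shot('wrist','t1')
q,dd,C,s=shot('scene','t1s')
E
```

```text
((498.5382995605469, -342.3271179199219), (190.10516357421875, 133.95603942871094), 84.71289825439453) (407, 230, 71, 57)
((495.908203125, -338.12445068359375), (187.71115112304688, 132.2690887451172), 84.71285247802734) (407, 230, 71, 57)
[-0.0012  0.0041  0.0169]
[ 0.68154317 -0.11979383  0.14446444] 0.29446163432916467 29.971220791339874 13.1
```

>>> {"name": "send_rows", "arguments": {
  "moves": [
    [-0.15, 0.2, 0, 0, 0, 0.03],
    [-0.3, 0.4, 0, 0, 0, 0.06],
    [-0.45, 0.6, 0, 0, 0, 0.06],
    [-0.6, 0.8, 0, 0, 0, 0.06],
    [-0.72, 0.98, 0, 0, 0, 0.06],
    [-0.75, 1, 0, 0, 0, 0.06],
    [-0.75, 1, 0, 0, 0, 0.06]
  ]
}}

```text
time_s: 13.9
position: [0.4858, -0.3722, 0.1333]
tcp_rot: [[0.996, -0.094, 0.001], [-0.094, -0.996, 0.001], [0.001, -0.001, -1.0]]
force: [-0.1, 0.0, -1.5]
opening: 0.294
grasp_force: 30.0
```

```bash
python3 - <<'E'
from h import *
s=readout.read_state();print(s['position'],s['opening'],s['force'],row([.494,-.383,.08],down(-5.3)),row([.494,-.383,-.003],down(-5.3)))
E
```

```text
[ 0.48578352 -0.37218969  0.13328668] 0.29421242383510243 [-0.13902578  0.04392312 -1.50506853] [ 0.0366  0.0402  0.2131 -0.0007 -0.0004 -0.0009] [ 3.650e-02  4.060e-02  5.451e-01 -7.000e-04 -4.000e-04 -9.000e-04]
```

>>> {"name": "send_rows", "arguments": {
  "moves": [
    [0.037, 0.04, 0.15, 0, 0, 0],
    [0.037, 0.04, 0.3, 0, 0, 0],
    [0.037, 0.04, 0.4, 0, 0, 0],
    [0.037, 0.04, 0.46, 0, 0, 0],
    [0.037, 0.04, 0.5, 0, 0, 0],
    [0.037, 0.04, 0.52, 0, 0, 0],
    [0.037, 0.04, 0.53, 0, 0, 0],
    [0.037, 0.04, 0.535, 0, 0, 0],
    [0.037, 0.04, 0.535, 0, 0, 0]
  ]
}}

```text
time_s: 14.8
position: [0.4997, -0.38, 0.0023]
tcp_rot: [[0.996, -0.089, 0.006], [-0.089, -0.996, -0.001], [0.006, 0.001, -1.0]]
force: [-0.0, -0.5, -1.1]
opening: 0.295
grasp_force: 30.0
```

>>> {"name": "send_rows", "arguments": {
  "moves": [
    [-0.01, 0, 0.01, 0, 0, 0],
    [-0.01, 0, 0.018, 0, 0, 0],
    [-0.01, 0, 0.025, 0, 0, 0],
    [-0.01, 0, 0.025, 0, 0, 0]
  ]
}}

```text
time_s: 15.2
position: [0.4966, -0.3794, -0.0044]
tcp_rot: [[0.996, -0.089, 0.005], [-0.089, -0.996, -0.0], [0.005, -0.0, -1.0]]
force: [-1.5, 0.5, 2.2]
opening: 0.294
grasp_force: 30.0
```

>>> {"name": "send_rows", "arguments": {
  "moves": [
    [0, 0, 0, 0, 0, 0],
    [0, 0, 0, 0, 0, 0],
    [0, 0, 0, 0, 0, 0],
    [0, 0, 0, 0, 0, 0],
    [0, 0, -0.1, 0, 0, 0],
    [0, 0, -0.3, 0, 0, 0],
    [0, 0, -0.5, 0, 0, 0],
    [0, 0, -0.6, 0, 0, 0],
    [0, 0, -0.6, 0, 0, 0]
  ],
  "grip": 0.55
}}

```text
time_s: 16.1
position: [0.4985, -0.3819, 0.1503]
tcp_rot: [[0.996, -0.089, 0.012], [-0.089, -0.996, -0.008], [0.013, 0.007, -1.0]]
force: [-0.2, -0.4, -0.1]
opening: 0.551
grasp_force: 0.0
```

```bash
python3 - <<'E'
from h import *
s=readout.read_state();print(s['position'],s['opening'],s['time_s'],row([.5785,-.0304,.125],down(-.9)))
p,d,C,s=shot('top','u1')
for b in boards(p,C,.009,150,265):print(*b)
E
```

```text
[ 0.4984686  -0.38186505  0.15031369] 0.5505704005409955 16.1 [ 0.1931 -1.4293  0.0941  0.0046 -0.0078 -0.0465]
```

>>> {"name": "send_rows", "arguments": {
  "moves": [
    [0.1, -0.2, 0, 0, 0, 0],
    [0.1, -0.4, 0, 0, 0, 0],
    [0.1, -0.6, 0, 0, 0, 0],
    [0.1, -0.75, 0, 0, 0, 0],
    [0.1, -0.75, 0, 0, 0, -0.03]
  ]
}}

```text
time_s: 16.65
position: [0.5349, -0.1876, 0.1428]
tcp_rot: [[0.999, -0.035, -0.002], [-0.035, -0.999, 0.006], [-0.002, -0.006, -1.0]]
force: [-1.0, -0.7, -0.3]
opening: 0.552
grasp_force: 0.0
```

```bash
python3 - <<'E'
from h import *
s=readout.read_state();print(s['position'],s['opening'],s['time_s'],row([.5785,-.0304,.125],down(-.9)))
p,d,C,s=shot('wrist','u2')
for b in boards(p,C,.009,400):print(*b)
E
```

```text
[ 0.53487514 -0.18764358  0.14283208] 0.5520754524169026 16.65 [ 0.1525 -0.6343  0.0747 -0.0038  0.0015 -0.0123]
[ 504.6 -122.8] [58.2 65.6] -27.2 None [266. 210.] 234
[ 511.9 -379.7] [48.5 63.6] 84.5 None [486. 197.] 220
[527.6 -11.8] [45.6 59.7] 73.5 None [170. 198.] 220
[662.2 -20.6] [65.3 85.3] -0.9 -35.980370352134415 [158.  75.] 116
```

>>> {"name": "send_rows", "arguments": {
  "moves": [
    [0.1, -0.2, 0.03, 0, 0, -0.012],
    [0.15, -0.4, 0.05, 0, 0, -0.012],
    [0.15, -0.63, 0.075, 0, 0, -0.012],
    [0.15, -0.63, 0.075, 0, 0, -0.012],
    [0.15, -0.63, 0.075, 0, 0, -0.012],
    [0.15, -0.63, 0.075, 0, 0, -0.012]
  ]
}}

```text
time_s: 17.3
position: [0.5814, -0.04, 0.1261]
tcp_rot: [[1.0, -0.023, 0.004], [-0.023, -1.0, -0.001], [0.004, 0.001, -1.0]]
force: [-0.1, -0.6, -0.7]
opening: 0.55
grasp_force: 0.0
```

```bash
sed -i 's/z+.008)/z-.009)/' meas.py; python3 meas.py .025 m2
```

```text
17.3 [ 0.5814 -0.04    0.1261] yaw -1.33
[658.6 -30.6] [58.8 79.4] -0.3 -34.62861140753709 [307. 115.] 159
   row to z 0.115 [ 3.075e-01 -4.500e-02  4.540e-02  3.000e-04 -2.300e-03 -1.150e-02]
   row to z 0.016 [ 3.060e-01 -4.520e-02  4.414e-01  3.000e-04 -2.300e-03 -1.150e-02]
```

>>> {"name": "send_rows", "arguments": {
  "moves": [
    [0.15, -0.02, 0.02, 0, 0, -0.008],
    [0.306, -0.044, 0.045, 0, -0.002, -0.008],
    [0.306, -0.044, 0.045, 0, -0.002, -0.008],
    [0.306, -0.044, 0.045, 0, -0.002, -0.008],
    [0.306, -0.044, 0.15, 0, -0.002, -0.008],
    [0.306, -0.044, 0.25, 0, -0.002, -0.008],
    [0.306, -0.044, 0.35, 0, -0.002, -0.008],
    [0.306, -0.044, 0.42, 0, -0.002, -0.008],
    [0.306, -0.044, 0.44, 0, -0.002, -0.008],
    [0.306, -0.044, 0.44, 0, -0.002, -0.008],
    [0.306, -0.044, 0.44, 0, -0.002, -0.008]
  ]
}}

```text
time_s: 18.45
position: [0.6593, -0.0305, 0.0184]
tcp_rot: [[1.0, -0.011, 0.003], [-0.011, -1.0, -0.0], [0.003, 0.0, -1.0]]
force: [0.1, -0.2, 0.3]
opening: 0.548
grasp_force: 0.0
```

>>> {"name": "send_rows", "arguments": {
  "moves": [
    [0, 0, 0, 0, 0, 0],
    [0, 0, 0, 0, 0, 0],
    [0, 0, 0, 0, 0, 0],
    [0, 0, 0, 0, 0, 0],
    [0, 0, 0, 0, 0, 0],
    [0, 0, 0, 0, 0, 0]
  ],
  "grip": 0
}}

```text
time_s: 19.05
position: [0.6592, -0.03, 0.0178]
tcp_rot: [[1.0, -0.01, 0.002], [-0.01, -1.0, -0.0], [0.002, 0.0, -1.0]]
force: [-0.6, -1.8, 3.9]
opening: 0.295
grasp_force: 30.0
```

>>> {"name": "send_rows", "arguments": {
  "moves": [
    [0, 0, -0.03, 0, 0, 0],
    [0, 0, -0.08, 0, 0, 0],
    [0, 0, -0.15, 0, 0, 0],
    [0, 0, -0.3, 0, 0, 0],
    [0, 0, -0.48, 0, 0, 0],
    [0, 0, -0.48, 0, 0, 0],
    [0, 0, -0.48, 0, 0, 0]
  ]
}}

```text
time_s: 19.75
position: [0.6593, -0.0294, 0.1393]
tcp_rot: [[1.0, -0.01, 0.005], [-0.01, -1.0, -0.0], [0.005, 0.0, -1.0]]
force: [0.1, 0.2, -1.9]
opening: 0.298
grasp_force: 30.0
```

>>> {"name": "send_rows", "arguments": {
  "moves": [
    [-0.13, 0.2, 0, 0, 0, 0.025],
    [-0.26, 0.4, 0, 0, 0, 0.05],
    [-0.39, 0.6, 0, 0, 0, 0.05],
    [-0.52, 0.8, 0, 0, 0, 0.05],
    [-0.6, 0.98, 0, 0, 0, 0.05],
    [-0.62, 1, 0, 0, 0, 0.05],
    [-0.62, 1, 0, 0, 0, 0.05],
    [-0.62, 1, 0, 0, 0, 0.05]
  ]
}}

```text
time_s: 20.55
position: [0.4995, -0.2779, 0.1355]
tcp_rot: [[0.996, -0.092, -0.001], [-0.092, -0.996, 0.003], [-0.001, -0.003, -1.0]]
force: [-0.0, 0.8, -0.7]
opening: 0.291
grasp_force: 30.0
```

```bash
python3 - <<'E'
from h import *
s=readout.read_state();print(s['position'],s['opening'],s['force'],row([.5005,-.297,.08],down(-5.3)),row([.5005,-.297,-.0025],down(-5.3)))
E
```

```text
[ 0.49945441 -0.27789048  0.13546598] 0.29099526216285804 [-0.02781495  0.77115115 -0.73349926] [ 0.0115  0.0765  0.2216 -0.0021  0.0009  0.0003] [ 1.200e-02  7.750e-02  5.516e-01 -2.100e-03  9.000e-04  3.000e-04]
```

>>> {"name": "send_rows", "arguments": {
  "moves": [
    [0.01, 0.077, 0.1, 0, 0, 0],
    [0.01, 0.077, 0.2, 0, 0, 0],
    [0.01, 0.077, 0.3, 0, 0, 0],
    [0.01, 0.077, 0.4, 0, 0, 0],
    [0.01, 0.077, 0.46, 0, 0, 0],
    [0.01, 0.077, 0.5, 0, 0, 0],
    [0.01, 0.077, 0.52, 0, 0, 0],
    [0.01, 0.077, 0.535, 0, 0, 0],
    [0.01, 0.077, 0.545, 0, 0, 0],
    [0.01, 0.077, 0.55, 0, 0, 0],
    [0.01, 0.077, 0.55, 0, 0, 0]
  ]
}}

```text
time_s: 21.65
position: [0.5023, -0.2978, -0.0001]
tcp_rot: [[0.996, -0.089, 0.002], [-0.089, -0.996, -0.001], [0.002, 0.0, -1.0]]
force: [0.5, 0.5, -0.5]
opening: 0.292
grasp_force: 30.0
```

>>> {"name": "send_rows", "arguments": {
  "moves": [
    [0, 0, 0.005, 0, 0, 0],
    [0, 0, 0.01, 0, 0, 0],
    [0, 0, 0.013, 0, 0, 0],
    [0, 0, 0.013, 0, 0, 0]
  ]
}}

```text
time_s: 22.05
position: [0.5022, -0.2977, -0.0032]
tcp_rot: [[0.996, -0.089, 0.002], [-0.089, -0.996, -0.0], [0.002, 0.0, -1.0]]
force: [-0.1, 0.7, 3.4]
opening: 0.292
grasp_force: 30.0
```

>>> {"name": "send_rows", "arguments": {
  "moves": [
    [0, 0, 0, 0, 0, 0],
    [0, 0, 0, 0, 0, 0],
    [0, 0, 0, 0, 0, 0],
    [0, 0, 0, 0, 0, 0],
    [0, 0, -0.1, 0, 0, 0],
    [0, 0, -0.3, 0, 0, 0],
    [0, 0, -0.5, 0, 0, 0],
    [0, 0, -0.6, 0, 0, 0],
    [0, 0, -0.6, 0, 0, 0]
  ],
  "grip": 0.55
}}

```text
time_s: 22.95
position: [0.5045, -0.2997, 0.1508]
tcp_rot: [[0.996, -0.089, 0.009], [-0.089, -0.996, -0.007], [0.01, 0.006, -1.0]]
force: [-0.2, -1.1, 1.0]
opening: 0.548
grasp_force: 0.0
```

```bash
python3 - <<'E'
from h import *
p,d,C,s=shot('top','u3');print(s['position'])
for b in boards(p,C,.005,120,330):print(*b)
p,d,C,s=shot('scene','u3s')
for b in boards(p,C,.005,120,330):print(*b)
E
```

```text
[ 0.50451006 -0.2996653   0.15082158]
[519.5  -2.9] [64.1 64.8] 27.7 None [325. 209.] 218
[ 499.6 -118.1] [56.4 75.1] -24.1 None [292. 193.] 201
[ 494.2 -342.3] [121.  172.5] 81.3 10.89539302057499 [230. 171.] 186
[  98.  -568.3] [ 60.9 114.4] 34.7 None [246. 102.] 109
[  -5.8 -739.8] [ 57.9 194.3] 45.4 None [227.  84.] 93
[-1191.   618.] [ 85.6 381.6] -0.9 None [584.  50.] 59
[-1955.8   766. ] [303.4 922.3] -4.6 None [615.  15.] 36
[-862.7 -169.5] [ 462.8 1906.4] 14.3 None [409.  70.] 134
[ -697.6 -1332.6] [ 452.8 1086.1] 20.5 None [231.  20.] 56
```

```bash
python3 - <<'E'
from h import *
print(row([.4255,-.0855,.102],down(-24.1)))
E
```

```text
[-3.793e-01 -8.173e-01  1.769e-01 -1.000e-04 -1.300e-03  2.112e-01]
```

>>> {"name": "send_rows", "arguments": {
  "moves": [
    [-0.1, -0.2, 0, 0, 0, 0.07],
    [-0.2, -0.4, 0.05, 0, 0, 0.14],
    [-0.3, -0.6, 0.1, 0, 0, 0.21],
    [-0.38, -0.82, 0.177, 0, 0, 0.211],
    [-0.38, -0.82, 0.177, 0, 0, 0.211],
    [-0.38, -0.82, 0.177, 0, 0, 0.211],
    [-0.38, -0.82, 0.177, 0, 0, 0.211],
    [-0.38, -0.82, 0.177, 0, 0, 0.211]
  ]
}}

```text
time_s: 23.85
position: [0.4265, -0.0859, 0.1015]
tcp_rot: [[0.913, -0.409, 0.002], [-0.409, -0.913, -0.0], [0.002, -0.001, -1.0]]
force: [0.3, 0.5, 0.2]
opening: 0.547
grasp_force: 0.0
```

```bash
python3 meas.py 0 m3
```

```text
23.85 [ 0.4265 -0.0859  0.1015] yaw -24.12
[509.6  -4. ] [60.  79.3] -16.6 -27.769191757603224 [208. 151.] 193
   row to z 0.09 [ 1.694e-01 -4.349e-01  4.640e-02 -3.000e-04 -1.400e-03 -8.350e-02]
   row to z -0.009 [ 1.685e-01 -4.347e-01  4.424e-01 -3.000e-04 -1.400e-03 -8.350e-02]
[ 496.7 -118.4] [59.1 79.5] -27.4 -30.85358839349589 [321. 111.] 159
   row to z 0.09 [ 0.3093  0.0038  0.0464 -0.0004 -0.0013  0.0365]
   row to z -0.009 [ 3.084e-01  4.000e-03  4.424e-01 -4.000e-04 -1.300e-03  3.650e-02]
[ 475.9 -378.8] [42.7 66.4] 83.9 16.723972511671874 [595.  18.] 49
   row to z 0.09 [ 6.5890e-01  9.8850e-01  4.6700e-02  1.0000e-03 -1.2000e-03 -1.2002e+00]
   row to z -0.009 [ 6.5810e-01  9.8870e-01  4.4260e-01  1.0000e-03 -1.2000e-03 -1.2002e+00]
[ 496.8 -298.3] [64.6 71.2] -5.5 -24.981672346847084 [497.  39.] 81
   row to z 0.09 [ 6.037e-01  6.604e-01  4.670e-02 -1.000e-04 -1.400e-03 -2.069e-01]
   row to z -0.009 [ 6.028e-01  6.606e-01  4.427e-01 -1.000e-04 -1.400e-03 -2.069e-01]
```

>>> {"name": "send_rows", "arguments": {
  "moves": [
    [0.15, 0.002, 0.02, 0, 0, 0.0365],
    [0.309, 0.004, 0.045, 0, -0.001, 0.0365],
    [0.309, 0.004, 0.045, 0, -0.001, 0.0365],
    [0.309, 0.004, 0.045, 0, -0.001, 0.0365],
    [0.309, 0.004, 0.15, 0, -0.001, 0.0365],
    [0.309, 0.004, 0.25, 0, -0.001, 0.0365],
    [0.309, 0.004, 0.35, 0, -0.001, 0.0365],
    [0.309, 0.004, 0.42, 0, -0.001, 0.0365],
    [0.309, 0.004, 0.442, 0, -0.001, 0.0365],
    [0.309, 0.004, 0.442, 0, -0.001, 0.0365],
    [0.309, 0.004, 0.442, 0, -0.001, 0.0365]
  ]
}}

```text
time_s: 25.0
position: [0.4959, -0.1175, -0.0079]
tcp_rot: [[0.888, -0.46, 0.001], [-0.46, -0.888, 0.0], [0.0, -0.001, -1.0]]
force: [0.3, -0.2, 0.9]
opening: 0.548
grasp_force: 0.0
```

>>> {"name": "send_rows", "arguments": {
  "moves": [
    [0, 0, 0, 0, 0, 0],
    [0, 0, 0, 0, 0, 0],
    [0, 0, 0, 0, 0, 0],
    [0, 0, 0, 0, 0, 0],
    [0, 0, 0, 0, 0, 0],
    [0, 0, 0, 0, 0, 0]
  ],
  "grip": 0
}}

```text
time_s: 25.6
position: [0.4961, -0.1175, -0.0081]
tcp_rot: [[0.888, -0.46, 0.001], [-0.46, -0.888, 0.0], [0.001, -0.001, -1.0]]
force: [-0.8, -0.3, 5.2]
opening: 0.295
grasp_force: 30.0
```

>>> {"name": "send_rows", "arguments": {
  "moves": [
    [0, 0, -0.03, 0, 0, 0],
    [0, 0, -0.08, 0, 0, 0],
    [0, 0, -0.15, 0, 0, 0],
    [0, 0, -0.3, 0, 0, 0],
    [0, 0, -0.48, 0, 0, 0],
    [0, 0, -0.5, 0, 0, 0],
    [0, 0, -0.5, 0, 0, 0]
  ]
}}

```text
time_s: 26.3
position: [0.4967, -0.1177, 0.1184]
tcp_rot: [[0.888, -0.46, 0.004], [-0.46, -0.888, -0.001], [0.004, -0.001, -1.0]]
force: [-0.6, 0.3, -1.8]
opening: 0.294
grasp_force: 30.0
```

```bash
python3 - <<'E'
from h import *
s=readout.read_state();print(row([.6765,-.1175,.12],down(.4)))
E
```

```text
[ 0.6382 -0.3313 -0.0036  0.     -0.0026 -0.3084]
```

>>> {"name": "send_rows", "arguments": {
  "moves": [
    [0.15, -0.08, 0, 0, 0, -0.08],
    [0.3, -0.16, 0, 0, 0, -0.16],
    [0.45, -0.24, 0, 0, 0, -0.24],
    [0.63, -0.33, 0, 0, -0.002, -0.3084],
    [0.63, -0.33, 0, 0, -0.002, -0.3084],
    [0.63, -0.33, 0.1, 0, -0.002, -0.3084],
    [0.63, -0.33, 0.2, 0, -0.002, -0.3084],
    [0.63, -0.33, 0.27, 0, -0.002, -0.3084],
    [0.63, -0.33, 0.27, 0, -0.002, -0.3084],
    [0.63, -0.33, 0.27, 0, -0.002, -0.3084],
    [0.63, -0.33, 0.27, 0, -0.002, -0.3084]
  ]
}}

```text
time_s: 27.4
position: [0.674, -0.1167, 0.0495]
tcp_rot: [[1.0, 0.007, -0.002], [0.007, -1.0, 0.001], [-0.002, -0.001, -1.0]]
force: [-0.0, -0.1, -1.8]
opening: 0.296
grasp_force: 30.0
```

```bash
python3 - <<'E'
from h import *
s=readout.read_state();print(s['position'],s['opening'],s['grasp_force'],row([.6746,-.1175,.047],down(.35)))
E
```

```text
[ 0.67398016 -0.11671044  0.04951761] 0.29645535173456866 29.998652637004852 [ 0.0025  0.0032  0.0101 -0.0008  0.0012  0.0003]
```

>>> {"name": "send_rows", "arguments": {
  "moves": [
    [0.0025, 0.003, 0.01, 0, 0.001, 0],
    [0.0025, 0.003, 0.02, 0, 0.001, 0],
    [0.0025, 0.003, 0.04, 0, 0.001, 0],
    [0.0025, 0.003, 0.06, 0, 0.001, 0],
    [0.0025, 0.003, 0.08, 0, 0.001, 0],
    [0.0025, 0.003, 0.1, 0, 0.001, 0],
    [0.0025, 0.003, 0.11, 0, 0.001, 0],
    [0.0025, 0.003, 0.12, 0, 0.001, 0],
    [0.0025, 0.003, 0.125, 0, 0.001, 0],
    [0.0025, 0.003, 0.125, 0, 0.001, 0]
  ]
}}

```text
time_s: 28.4
position: [0.6741, -0.1171, 0.0176]
tcp_rot: [[1.0, 0.007, -0.001], [0.007, -1.0, 0.002], [-0.001, -0.002, -1.0]]
force: [0.7, -0.2, -0.3]
opening: 0.298
grasp_force: 30.0
```

>>> {"name": "send_rows", "arguments": {
  "moves": [
    [0, 0, 0.004, 0, 0, 0],
    [0, 0, 0.008, 0, 0, 0],
    [0, 0, 0.008, 0, 0, 0]
  ]
}}

```text
time_s: 28.7
position: [0.6744, -0.1172, 0.017]
tcp_rot: [[1.0, 0.007, -0.001], [0.007, -1.0, 0.001], [-0.001, -0.001, -1.0]]
force: [-2.1, 0.7, 4.2]
opening: 0.296
grasp_force: 30.0
```

>>> {"name": "send_rows", "arguments": {
  "moves": [
    [0, 0, 0, 0, 0, 0],
    [0, 0, 0, 0, 0, 0],
    [0, 0, 0, 0, 0, 0],
    [0, 0, 0, 0, 0, 0],
    [0, 0, -0.1, 0, 0, 0],
    [0, 0, -0.25, 0, 0, 0],
    [-0.2, 0, -0.4, 0, 0, 0],
    [-0.32, 0, -0.41, 0, 0, 0],
    [-0.32, 0, -0.41, 0, 0, 0],
    [-0.32, 0, -0.41, 0, 0, 0],
    [-0.32, 0, -0.41, 0, 0, 0]
  ],
  "grip": 0.55
}}

```text
time_s: 29.8
position: [0.5957, -0.1183, 0.1183]
tcp_rot: [[1.0, 0.007, 0.0], [0.007, -1.0, 0.001], [0.0, -0.001, -1.0]]
force: [0.8, 0.3, 0.1]
opening: 0.552
grasp_force: 0.0
```

```bash
python3 meas.py .025 m4;python3 - <<'E'
from h import *
p=cv2.cvtColor(cv2.imread('pics/m4.png'),cv2.COLOR_BGR2RGB);s=readout.read_state()
print('next hover',row([.433,.019,.102],down(-16.5)))
p,d,C,s=shot('wrist','m4b');K,R,t=C;v,u=np.nonzero(d>0);z=d[v,u]
P=(np.c_[(u-K[0,2])/K[0,0]*z,(v-K[1,2])/K[1,1]*z,z]-t)@R
g=cv2.inRange(cv2.cvtColor(p,cv2.COLOR_RGB2HSV),(50,60,15),(95,255,230))[v,u]>0
k=g&(abs(P[:,0]-.676)<.045)&(abs(P[:,1]+.117)<.035)&(abs(P[:,2]-.03)<.02);A=np.c_[P[k,:2]-[.676,-.117],np.ones(k.sum())]
print('board plane slope x,y, z',np.linalg.lstsq(A,P[k,2],rcond=None)[0])
E
```

```text
29.8 [ 0.5957 -0.1183  0.1183] yaw 0.38
[ 675.4 -117.2] [59.3 78.5] 0.4 None [317. 104.] 156
   row to z 0.115 [ 3.19e-01 -2.30e-03  1.32e-02 -6.00e-04 -3.00e-04 -2.00e-04]
   row to z 0.016 [ 3.188e-01 -1.900e-03  4.092e-01 -6.000e-04 -3.000e-04 -2.000e-04]
next hover [-6.470e-01 -5.534e-01  6.460e-02 -7.000e-04  2.000e-04  1.877e-01]
board plane slope x,y, z [ 0.00150001 -0.00062652  0.02971504]
```

>>> {"name": "send_rows", "arguments": {
  "moves": [
    [-0.15, -0.12, 0, 0, 0, 0.06],
    [-0.3, -0.25, 0, 0, 0, 0.12],
    [-0.45, -0.4, 0.03, 0, 0, 0.188],
    [-0.6, -0.5, 0.06, 0, 0, 0.188],
    [-0.647, -0.553, 0.065, 0, 0, 0.188],
    [-0.647, -0.553, 0.065, 0, 0, 0.188],
    [-0.647, -0.553, 0.065, 0, 0, 0.188],
    [-0.647, -0.553, 0.065, 0, 0, 0.188]
  ]
}}

```text
time_s: 30.7
position: [0.4349, 0.0181, 0.1028]
tcp_rot: [[0.958, -0.285, 0.003], [-0.285, -0.958, 0.001], [0.002, -0.001, -1.0]]
force: [-0.7, -0.5, 0.2]
opening: 0.55
grasp_force: 0.0
```

```bash
python3 meas.py 0 m5
```

```text
30.7 [0.4349 0.0181 0.1028] yaw -16.57
[510.2  -3.3] [59.2 78.8] -16.5 -25.814459354832046 [318. 108.] 157
   row to z 0.09 [ 0.3129 -0.0039  0.0518 -0.0008 -0.0015 -0.0007]
   row to z -0.009 [ 0.3119 -0.0035  0.4478 -0.0008 -0.0015 -0.0007]
[ 496.8 -283.3] [36.2 69. ] -4.2 -23.3536464989954 [618.  38.] 80
   row to z 0.09 [ 5.8080e-01  1.0849e+00  5.1100e-02 -6.0000e-04 -1.6000e-03 -1.3740e-01]
   row to z -0.009 [ 5.7990e-01  1.0853e+00  4.4710e-01 -6.0000e-04 -1.6000e-03 -1.3740e-01]
```

>>> {"name": "send_rows", "arguments": {
  "moves": [
    [0.15, -0.002, 0.02, 0, 0, 0],
    [0.312, -0.004, 0.05, 0, -0.001, 0],
    [0.312, -0.004, 0.05, 0, -0.001, 0],
    [0.312, -0.004, 0.05, 0, -0.001, 0],
    [0.312, -0.004, 0.15, 0, -0.001, 0],
    [0.312, -0.004, 0.25, 0, -0.001, 0],
    [0.312, -0.004, 0.35, 0, -0.001, 0],
    [0.312, -0.004, 0.42, 0, -0.001, 0],
    [0.312, -0.004, 0.447, 0, -0.001, 0],
    [0.312, -0.004, 0.447, 0, -0.001, 0],
    [0.312, -0.004, 0.447, 0, -0.001, 0]
  ]
}}

```text
time_s: 31.85
position: [0.5066, -0.0019, -0.0088]
tcp_rot: [[0.959, -0.285, -0.002], [-0.285, -0.959, 0.002], [-0.003, -0.001, -1.0]]
force: [0.2, 0.2, -1.5]
opening: 0.548
grasp_force: 0.0
```

>>> {"name": "send_rows", "arguments": {
  "moves": [
    [0, 0, 0, 0, 0, 0],
    [0, 0, 0, 0, 0, 0],
    [0, 0, 0, 0, 0, 0],
    [0, 0, 0, 0, 0, 0],
    [0, 0, 0, 0, 0, 0],
    [0, 0, 0, 0, 0, 0]
  ],
  "grip": 0
}}

```text
time_s: 32.45
position: [0.5068, -0.0018, -0.0089]
tcp_rot: [[0.959, -0.284, -0.002], [-0.284, -0.959, 0.002], [-0.002, -0.001, -1.0]]
force: [-0.8, 0.0, 4.9]
opening: 0.295
grasp_force: 30.0
```

>>> {"name": "send_rows", "arguments": {
  "moves": [
    [0, 0, -0.03, 0, 0, 0],
    [0, 0, -0.08, 0, 0, 0],
    [0, 0, -0.15, 0, 0, 0],
    [0, 0, -0.3, 0, 0, 0],
    [0, 0, -0.48, 0, 0, 0],
    [0, 0, -0.5, 0, 0, 0],
    [0, 0, -0.5, 0, 0, 0]
  ]
}}

```text
time_s: 33.15
position: [0.5078, -0.0021, 0.1176]
tcp_rot: [[0.959, -0.284, 0.001], [-0.284, -0.959, 0.001], [0.001, -0.001, -1.0]]
force: [-0.6, -0.3, -1.2]
opening: 0.293
grasp_force: 30.0
```

```bash
python3 - <<'E'
from h import *
s=readout.read_state();print(row([.659,-.0305,.12],down(-.7)))
E
```

```text
[ 0.612  -0.0633 -0.009  -0.0008 -0.0007 -0.1758]
```

>>> {"name": "send_rows", "arguments": {
  "moves": [
    [0.15, -0.015, 0, 0, 0, -0.06],
    [0.3, -0.03, 0, 0, 0, -0.12],
    [0.45, -0.045, 0, 0, 0, -0.175],
    [0.592, -0.06, 0, 0, 0, -0.1765],
    [0.592, -0.06, 0, 0, 0, -0.1765],
    [0.592, -0.06, 0.1, 0, 0, -0.1765],
    [0.592, -0.06, 0.2, 0, 0, -0.1765],
    [0.592, -0.06, 0.27, 0, 0, -0.1765],
    [0.592, -0.06, 0.27, 0, 0, -0.1765],
    [0.592, -0.06, 0.27, 0, 0, -0.1765],
    [0.592, -0.06, 0.27, 0, 0, -0.1765]
  ]
}}

```text
time_s: 34.25
position: [0.6531, -0.0296, 0.0482]
tcp_rot: [[1.0, -0.011, -0.002], [-0.011, -1.0, 0.002], [-0.002, -0.002, -1.0]]
force: [0.5, 0.2, -0.6]
opening: 0.295
grasp_force: 30.0
```

```bash
python3 - <<'E'
from h import *
s=readout.read_state();print(s['position'],s['opening'],s['grasp_force'],row([.6548,-.0302,.0165],down(-.6)))
E
```

```text
[ 0.65307733 -0.02964951  0.0482311 ] 0.29526664414852777 29.99866873025894 [ 0.0072  0.0023  0.1269 -0.0011  0.0013 -0.0005]
```

>>> {"name": "send_rows", "arguments": {
  "moves": [
    [0.007, 0.002, 0.01, 0, 0.001, 0],
    [0.007, 0.002, 0.02, 0, 0.001, 0],
    [0.007, 0.002, 0.04, 0, 0.001, 0],
    [0.007, 0.002, 0.06, 0, 0.001, 0],
    [0.007, 0.002, 0.08, 0, 0.001, 0],
    [0.007, 0.002, 0.1, 0, 0.001, 0],
    [0.007, 0.002, 0.11, 0, 0.001, 0],
    [0.007, 0.002, 0.12, 0, 0.001, 0],
    [0.007, 0.002, 0.127, 0, 0.001, 0],
    [0.007, 0.002, 0.13, 0, 0.001, 0],
    [0.007, 0.002, 0.13, 0, 0.001, 0]
  ]
}}

```text
time_s: 35.35
position: [0.6546, -0.0301, 0.0161]
tcp_rot: [[1.0, -0.011, -0.001], [-0.011, -1.0, 0.002], [-0.001, -0.002, -1.0]]
force: [-0.7, 0.1, 4.5]
opening: 0.293
grasp_force: 30.0
```

>>> {"name": "send_rows", "arguments": {
  "moves": [
    [0, 0, 0, 0, 0, 0],
    [0, 0, 0, 0, 0, 0],
    [0, 0, 0, 0, 0, 0],
    [0, 0, 0, 0, 0, 0],
    [0, 0, -0.1, 0, 0, 0],
    [0, 0, -0.25, 0, 0, 0],
    [-0.2, 0, -0.4, 0, 0, 0],
    [-0.32, 0, -0.43, 0, 0, 0],
    [-0.32, 0, -0.43, 0, 0, 0],
    [-0.32, 0, -0.43, 0, 0, 0],
    [-0.32, 0, -0.43, 0, 0, 0]
  ],
  "grip": 0.55
}}

```text
time_s: 36.45
position: [0.576, -0.0297, 0.1227]
tcp_rot: [[1.0, -0.011, 0.0], [-0.011, -1.0, 0.002], [0.0, -0.002, -1.0]]
force: [0.0, -0.7, 0.2]
opening: 0.548
grasp_force: 0.0
```

```bash
python3 meas.py .025 m6|grep -v row;python3 - <<'E'
from h import *
p,d,C,s=shot('wrist','m6b');K,R,t=C;v,u=np.nonzero(d>0);z=d[v,u]
P=(np.c_[(u-K[0,2])/K[0,0]*z,(v-K[1,2])/K[1,1]*z,z]-t)@R
g=cv2.inRange(cv2.cvtColor(p,cv2.COLOR_RGB2HSV),(50,60,15),(95,255,230))[v,u]>0
for c in((.6585,-.031),(.6755,-.117)):
    k=g&(abs(P[:,0]-c[0])<.045)&(abs(P[:,1]-c[1])<.035)&(abs(P[:,2]-.03)<.02);A=np.c_[P[k,:2]-c,np.ones(k.sum())]
    print(k.sum(),np.linalg.lstsq(A,P[k,2],rcond=None)[0].round(4))
print(row([.42,.17,.2],down(16.3)))
p,d,C,s=shot('top','fin');s2,_,_,_=shot('scene','fins')
a=cv2.resize(cv2.imread('pics/fin.png')[150:320,170:490],None,fx=2.5,fy=2.5,interpolation=2);cv2.imwrite('pics/fin_c.png',a)
E
```

```text
36.45 [ 0.576  -0.0297  0.1227] yaw -0.65
[658.2 -30.3] [59.1 78.5] -0.6 -34.013641874461214 [318. 103.] 153
[ 675.5 -116.7] [60.1 79.7] 0.4 -27.455472132129504 [409.  87.] 134
3352 [ 0.0015 -0.0006  0.0297]
3476 [ 0.001  -0.0039  0.0297]
[-6.324e-01 -7.920e-01 -3.095e-01 -1.200e-03  3.000e-04 -1.883e-01]
```

View pics/fins.png

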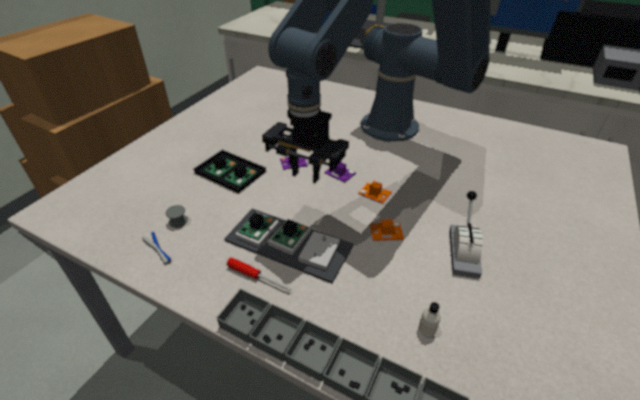

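The picture shows both new boards seated at (257,225) and (291,235) and the finished pair flat in the tray at (230,168). The bystanders are untouched and no other green board is waiting. Now the lever.

>>> {"name": "send_rows", "arguments": {
  "moves": [
    [-0.12, -0.16, -0.2, 0, 0, -0.05],
    [-0.25, -0.32, -0.31, 0, 0, -0.1],
    [-0.38, -0.48, -0.31, 0, 0, -0.15],
    [-0.5, -0.64, -0.31, 0, 0, -0.188],
    [-0.632, -0.792, -0.31, 0, 0, -0.188],
    [-0.632, -0.792, -0.31, 0, 0, -0.188],
    [-0.632, -0.792, -0.31, 0, 0, -0.188],
    [-0.632, -0.792, -0.31, 0, 0, -0.188]
  ],
  "grip": 0
}}

```text
time_s: 37.45
position: [0.4196, 0.1706, 0.2008]
tcp_rot: [[0.959, 0.282, -0.0], [0.282, -0.959, 0.002], [0.0, -0.002, -1.0]]
force: [1.0, -0.7, -0.6]
opening: 0.009
grasp_force: 0.0
```

```bash
python3 - <<'E'
from lev import *
s=readout.read_state();print(s['position']);n=np.array([-e[1],e[0],0])
print(row(H-e*.140+n*.0015+[0,0,.178],down(16.3)),row(H-e*.140+n*.0015+[0,0,.055],down(16.3)))
E
```

```text
[0.41961523 0.17059932 0.20084899]
[-4.860e-02 -6.561e-01  4.400e-03 -1.000e-03 -2.000e-04  8.000e-04] [-4.880e-02 -6.553e-01  4.964e-01 -1.000e-03 -2.000e-04  8.000e-04]
```

>>> {"name": "send_rows", "arguments": {
  "moves": [
    [-0.05, -0.2, 0, 0, 0, 0],
    [-0.05, -0.4, 0, 0, 0, 0],
    [-0.05, -0.6, 0, 0, 0, 0],
    [-0.05, -0.656, 0, 0, 0, 0],
    [-0.05, -0.656, 0.1, 0, 0, 0],
    [-0.05, -0.656, 0.25, 0, 0, 0],
    [-0.05, -0.656, 0.4, 0, 0, 0],
    [-0.05, -0.656, 0.49, 0, 0, 0],
    [-0.05, -0.656, 0.49, 0, 0, 0],
    [-0.05, -0.656, 0.49, 0, 0, 0]
  ]
}}

```text
time_s: 38.45
position: [0.3624, 0.3241, 0.0784]
tcp_rot: [[0.96, 0.279, -0.001], [0.279, -0.96, 0.002], [-0.001, -0.002, -1.0]]
force: [-0.1, 0.0, 0.5]
opening: 0.012
grasp_force: 0.0
```

>>> {"name": "send_rows", "arguments": {
  "moves": [
    [0.06, 0, 0, 0, 0, 0],
    [0.1, 0, 0, 0, 0, 0],
    [0.14, 0, -0.01, 0, 0, 0],
    [0.18, 0, -0.03, 0, 0, 0],
    [0.22, 0, -0.05, 0, 0, 0],
    [0.26, 0, -0.07, 0, 0, 0],
    [0.3, 0, -0.09, 0, 0, 0],
    [0.34, 0, -0.105, 0, 0, 0],
    [0.38, 0, -0.12, 0, 0, 0],
    [0.42, 0, -0.12, 0, 0, 0],
    [0.45, 0, -0.12, 0, 0, 0],
    [0.45, 0, -0.12, 0, 0, 0]
  ]
}}

```text
time_s: 39.65
position: [0.4707, 0.3563, 0.1084]
tcp_rot: [[0.96, 0.28, 0.001], [0.28, -0.96, 0.003], [0.001, -0.003, -1.0]]
force: [-0.2, -1.1, 0.4]
opening: 0.006
grasp_force: 0.0
```

```bash
cat > lf.py <<'E'
from lev import *
from scipy.optimize import least_squares
s=readout.read_state();print(s['position'],'e',(s['position']-H)@e,s['force'])
for n in('scene','top'):
    p,d,C,s=shot(n,'lv_'+n);K,R,t=C;v,u=np.nonzero(d>0);z=d[v,u]
    P=(np.c_[(u-K[0,2])/K[0,0]*z,(v-K[1,2])/K[1,1]*z,z]-t)@R-H
    Q=np.c_[P[:,:2]@e[:2],P[:,:2]@[-e[1],e[0]],P[:,2]]
    best=None
    for a in np.radians(np.arange(-45,45,3)):
        c=np.array([.125*np.sin(a),.0015,.125*np.cos(a)])
        q=Q[np.linalg.norm(Q-c,axis=1)<.02]
        if len(q)<8:continue
        f=lambda x:np.linalg.norm(q-[.125*np.sin(x[0]),x[1],.125*np.cos(x[0])],axis=1)-.0125
        r=least_squares(f,[a,0],loss='soft_l1',f_scale=.002);nin=(abs(f(r.x))<.003).sum()
        if best is None or nin>best[0]:best=(nin,len(q),np.degrees(r.x[0])+45,r.x[1])
    print(n,best)
E
python3 lf.py
```

```text
[0.47068809 0.35634958 0.10838313] e -0.026472556272255796 [-0.15153546 -1.07283241  0.42316481]
scene (np.int64(132), 171, np.float64(42.56906111690451), np.float64(0.0004977628295588778))
top None
```

>>> {"name": "send_rows", "arguments": {
  "moves": [
    [0.02, 0, 0, 0, 0, 0],
    [0.04, 0, 0, 0, 0, 0],
    [0.06, 0, 0, 0, 0, 0],
    [0.08, 0, 0, 0, 0, 0],
    [0.1, 0, 0, 0, 0, 0],
    [0.11, 0, 0, 0, 0, 0],
    [0.115, 0, 0, 0, 0, 0],
    [0.12, 0, 0, 0, 0, 0],
    [0.12, 0, 0, 0, 0, 0]
  ]
}}

```text
time_s: 40.65
position: [0.4976, 0.3642, 0.1085]
tcp_rot: [[0.96, 0.28, -0.001], [0.28, -0.96, 0.002], [-0.001, -0.002, -1.0]]
force: [0.1, -0.9, -0.1]
opening: 0.005
grasp_force: 0.3
```

```bash
python3 lf.py
```

```text
[0.49762146 0.36422718 0.10849782] e 0.001589213981158855 [ 0.07328953 -0.86910663 -0.14915718]
scene (np.int64(138), 152, np.float64(55.622940368101354), np.float64(0.0007090863932636145))
top None
```

>>> {"name": "send_rows", "arguments": {
  "moves": [
    [0.01, 0, 0, 0, 0, 0],
    [0.02, 0, 0, 0, 0, 0],
    [0.028, 0, 0, 0, 0, 0],
    [0.034, 0, 0, 0, 0, 0],
    [0.037, 0, 0, 0, 0, 0],
    [0.037, 0, 0, 0, 0, 0]
  ]
}}

```text
time_s: 41.35
position: [0.5067, 0.3669, 0.1086]
tcp_rot: [[0.96, 0.28, -0.001], [0.28, -0.96, 0.002], [-0.0, -0.002, -1.0]]
force: [-0.8, -0.4, 0.4]
opening: 0.005
grasp_force: 0.3
```

```bash
python3 lf.py
```

```text
[0.50670243 0.36692757 0.10859094] e 0.011063083770497794 [-0.79491352 -0.35312866  0.39345384]
scene (np.int64(134), 167, np.float64(59.836398964368996), np.float64(0.00046891586437483053))
top None
```

Now 59.8°. I back straight away from the ball, rise clear, and look again with an unobstructed top view.

>>> {"name": "send_rows", "arguments": {
  "moves": [
    [-0.06, 0, 0, 0, 0, 0],
    [-0.16, 0, 0, 0, 0, 0],
    [-0.3, 0, -0.1, 0, 0, 0],
    [-0.38, 0, -0.3, 0, 0, 0],
    [-0.38, 0.2, -0.45, 0, 0, 0],
    [-0.38, 0.4, -0.45, 0, 0, 0],
    [-0.38, 0.6, -0.45, 0, 0, 0],
    [-0.38, 0.7, -0.45, 0, 0, 0],
    [-0.38, 0.7, -0.45, 0, 0, 0],
    [-0.38, 0.7, -0.45, 0, 0, 0]
  ]
}}

```text
time_s: 42.45
position: [0.4651, 0.1716, 0.2212]
tcp_rot: [[0.961, 0.278, 0.0], [0.278, -0.961, 0.003], [0.001, -0.003, -1.0]]
force: [-0.5, 0.7, 0.8]
opening: 0.008
grasp_force: 0.0
```

```bash
python3 lf.py; python3 - <<'E'
import cv2,numpy as np
a=cv2.imread('pics/lv_scene.png');t=cv2.imread('pics/lv_top.png')
cv2.imwrite('pics/end.png',np.hstack([cv2.resize(a[170:290,420:520],(400,480)),cv2.resize(t[150:300,280:405],(400,480))]))
E
```

```text
[0.46514306 0.17157456 0.22120223] e -0.08365490486726788 [-0.50705652  0.6953546   0.76162635]
scene (np.int64(113), 118, np.float64(60.66986842089744), np.float64(0.0007407000779467515))
top (np.int64(60), 76, np.float64(61.43871977419079), np.float64(0.002102253830609881))
```

View pics/end.png

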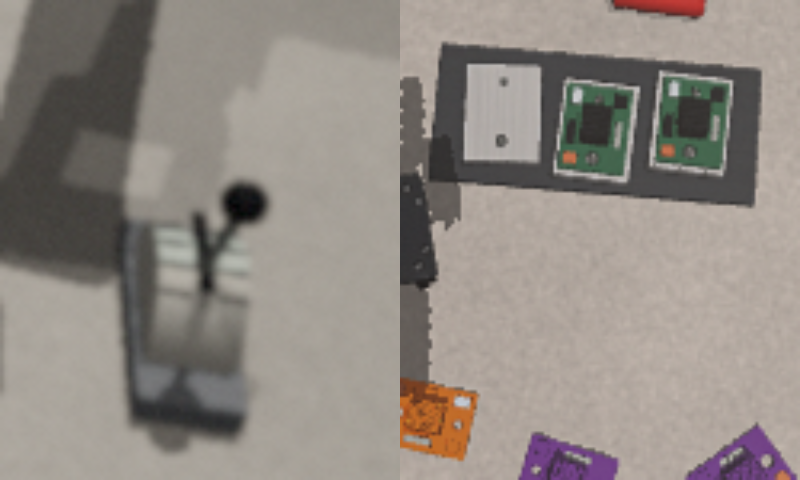

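The lever stands at about 61° with the ball at (245,200) in the left half. Both new boards are seated at (595,130) and (690,122) in the right half, and no green board is left on the table, so I hand in.

```bash
python3 -c "
from rig import ticket
print(ticket.hand_in())"
```

```text
the job is handed in; nothing more can be done
None
```

I handed the job in at about 42 s, with no verdict returned: both finished boards lie in the tray, the two waiting boards (no third was present) are flush on nests, the lever stands at about 61° and is released, and the bystanders were left alone.

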